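# Tip the offcuts into the covered box

### The arm

A 7-joint arm with a two-finger parallel gripper is mounted at the origin on the work surface. World frame = base frame: x ahead of the robot, y to its left, z up, the work surface at z = 0. Lengths are in m, angles in rad, forces in N, time in s.
With the tool pointing down it reaches from about 0.4 to 0.875 m from the base axis. Payload 6.5 kg.
Tool frame: the origin (TCP) lies midway between the tips of the shut fingers; the grasp point (between the pads) lies 19 mm behind it (env.pinch_z is the distance from the TCP to the grasp point, in m); z points along the fingers, y is the direction in which the jaws open and shut (so a half turn about z gives the same grasp; the last joint's range is limited). The gripper opens to 85 mm and grips with 20 to 120 N. Pads are 22 mm wide; open, the fingers measure 114 mm over their backs; the gripper's body (76 mm by 85 mm) begins 54 mm behind the grasp point. The pads swing forward as they close: fully open they stand 13 mm farther back than shut.
Start: joints at [-1.171, 0.536, -0.004, 1.538, 0.003, 1.067, -0.071], TCP at [0.292, 0.581, 0.231] pointing down, gripper open.
Joint ranges: [-2.7, 2.7], [-0.37, 2.16], [-1.27, 1.26], [0.24, 2.4], [-1.31, 4.45], [0.19, 1.91], [-2.76, 2.76]. Speed limits (rad/s): [2.39, 2.39, 3.14, 3.14, 3.14, 3.14, 3.14].

### API

Orientations are given as a rotation vector (axis times angle).
In Python, from bench import env gives the robot as it stands.
- The arm moves only by the tool move_arm, never from a script. Its argument "motion" is a list of rows, each a list of 7 numbers: the shift along the tool's x, y, z each as a share of 0.2 m, from -1 to 1, then the turn, a rotation vector about the tool's x, y, z each as a share of 180 degrees, from -1 to 1, then the closure, from -1 (fully open) to 1 (shut). In form: [[x, y, z, wx, wy, wz, gripper], ...]. A call has 1 to 10 rows; each row is the pose to reach, as a shift and turn from the pose commanded when the call began, along the tool's axes at that moment, turning the shorter way round; what a row does not reach only later rows make up. A row lasts 1/8 s, in which the tool goes at most 62.5 mm and 10.7 degrees, less where a joint would pass 70% of its speed; a pose out of reach is approached as far as the arm can. A call with a number of a shift or a turn outside -1 to 1 is refused whole. A call with a gripper value outside its range is refused whole. The fingers move at their own pace and stop on an object; "squeeze" is the grip in N (left out, the last holds). Time passes only in rows, so rows that repeat a pose let the fingers close. It gives the time, the measured TCP pose, the force and the opening at its end, in the units of the state.
- env.sense(): the state, without advancing time (a new reading comes with each control period).
- env.get_image(name): name is "side" or "top"; returns a dict with "color" (384x512x3 uint8, blue, green, red), "depth" (384x512 float32, m along the optical axis (not along the pixel's ray), 0 where there is no reading), "intrinsics" (3x3 intrinsics, pixels), "dist" ([k1, k2, p1, p2, k3] as OpenCV has them; the pictures are not rectified), "world_to_cam" (4x4, takes a point from world to camera coordinates). Camera axes: x right, y down, z forward; pixel columns grow to the right and rows downward; lengths in m; the calibration is good to about 2 mm. A picture is of the moment at which its call begins.
- env.job_done(): hands the job in, once; it reports no verdict.
The state is a dict: "t": time; "joint_pos": joint angles; "qd": joint speeds; "joint_efforts": joint torques, N m; "tool_pos": TCP position; "tool_rot": TCP orientation; "contact_force": force on the tool from outside, world axes, zero at the start; "ft_torque": the same for the moment, N m; "opening": finger opening in m.
Only numpy, scipy, OpenCV 4.12 (cv2) and the standard library are available. Lean on these libraries where they do the work, as an engineer would, in place of code of your own. Each camera call takes 0.05 s, during which the arm holds its last target.

### The job

Empty the sorting tray into the blue offcut box: turn the red swing tab aside, lift out the cover plate and lay it flat, handle up, centred on the green mat. Then take the tray by its orange handle, tip it over the box so that all three offcuts slide in without the gripper's fingers touching them, and set the empty tray back level on the middle of its wooden stand, right way up. Do not drop the cover or the tray, and leave everything else on the bench where it is.

Things in the scene. Friction and masses are not known exactly. Their poses are not given: they have to be found in the camera images.
- box: light-blue wooden offcut box, screwed to the bench (cannot move), 204 (x) x 184 (y) x 95 mm high; origin at the centre of its underside, z up. In its top is a recess 174 x 154 mm, 10 mm deep, that holds the cover; below that the open cavity is 158 (x) x 138 (y) mm down to a floor 8 mm above the bench. On its -x side a brown lug (60 mm wide in y, reaching x = -132 mm, as high as the box) carries the swing tab.
- tab (a joint): swing tab on a vertical pivot, rad, range -1.6 to 1.6, counter-clockwise from above positive; 0 = its steel tongue points to the box's +x, over the cover, which it locks in; starts within 0.35 of 0; at about +1.2 or -1.2 and beyond the tongue lies along the box's edge, clear of the cover. Light friction (0.04 N m); it stays where it is left.
- tab_fin (a point): centre of the tab's upright red finger fin, on the pivot axis, 117 mm above the bench, 111 mm from the box's centre towards its -x. The fin is 10 mm thick, 40 mm long along the tongue, 28 mm high (top 131 mm above the bench); the steel tongue below it is 16 mm wide, 6 mm thick, reaches 42 mm from the pivot and its top is 103 mm above the bench. The point turns with the tab: its x axis points along the tongue.
- cover: plywood cover plate, 170 (x) x 150 (y) x 8 mm, 0.22 kg, origin at the centre of its underside; starts in the box's recess with its underside 85 mm above the bench, 2 mm play all round. It comes straight up once the tab is aside.
- cover_grip (a point): grip height on the cover's dark wooden handle block (18 mm thick in the cover's x, 70 mm long in its y, standing from 8 to 44 mm above the cover's underside); the point is 30 mm above the underside, over the centre.
- mat: dark green bench mat with a black edge, 190 (x) x 170 (y) x 3 mm, fixed, lying empty at the start; origin at the centre of its underside.
- stand: brown wooden stand on two side boards, fixed, top 150 (x) x 136 (y) mm, top face 80 mm above the bench; origin at the centre of its underside (on the bench). The tray starts on it, within 20 mm of its centre.
- tray: aluminium sorting tray, 130 (x) x 116 (y) mm, about 0.25 kg, loose on the stand (its underside 80 mm above the bench); floor 5 mm thick, walls 32 mm high and 4 mm thick on the -x, +y and -y sides, no wall at +x (the pouring lip); origin at the centre of its underside. An orange flat handle rises from the top of the -x wall and leans outwards (towards -x) 30 degrees from vertical.
- tray_grip (a point): grip point in the middle of the tray's leaning handle, at x = -88, z = 69.6 mm in the tray's frame. The handle is 14 mm thick, 50 mm wide (in y) and projects 25 mm beyond this point along the lean and about 43 mm below it to the wall; its flat faces lie along (-sin 30, 0, cos 30) in the tray's frame.
- tray_lip (a point): middle of the tray's open pouring lip, at x = 65, y = 0, z = 5 mm in the tray's frame.
- offcut_a: wooden offcut, dark brown plain block, 62 (x) x 26 (y) x 24 mm, 35 g, origin at the centre of its underside; starts lying loose in the tray.
- offcut_b: wooden offcut, pale block with a step: 16 mm high at one end, 62 (x) x 26 (y) x 24 mm, 35 g, origin at the centre of its underside; starts lying loose in the tray.
- offcut_c: wooden offcut, mid-brown block with a 14 mm wide tongue at one end, 62 (x) x 26 (y) x 24 mm, 35 g, origin at the centre of its underside; starts lying loose in the tray.
- glue: bystander to leave alone: white glue bottle, 60 mm across, 130 tall; loose, origin at the centre of its underside.
- jar: bystander to leave alone: amber screw jar with steel lid, 72 mm across, 90 tall; loose, origin at the centre of its underside.
- sander: bystander to leave alone: cork sanding block, 70 x 42 x 42 mm; loose, origin at the centre of its underside.
- tape: bystander to leave alone: grey tape measure, 50 x 36 x 50 mm; loose, origin at the centre of its underside.
- mallet: bystander to leave alone: wooden mallet lying down: head 60 x 110 x 60 mm, centred on the origin, handle to its own -y, 250 mm from the origin to its end; loose, origin at the centre of its underside.
- tin: bystander to leave alone: steel pencil tin, 72 mm across, 100 tall, pencils up to 155; loose, origin at the centre of its underside.
- joint_piece: bystander to leave alone: pine workpiece, 140 x 45 x 35 mm with a side stub to +y reaching 72 mm; loose, origin at the centre of its underside.
Things that resemble listed ones, but are neither listed nor needed, are in the scene too. Of the things that look like the cover, the larger one is meant. Leave any yellow look-alike of the tray alone.

How it is judged:
By the outcome, as a careful person would: the job done as asked, in the order asked, and still so for the second after the job is handed in, with the robot touching nothing.
It also fails if it takes over 72 s, if anything falls off the work surface, if the arm or the gripper's body presses on something with over 40 N, if the wrist force passes 120 N, or if a joint passes its speed limit or range.

## Working session

There is one attempt and no reset: what is moved stays moved. The work goes in short steps, Python scripts to look and compute and a tool call to move; the robot and the scene stay as the last step left them, time stands still between calls to the robot, and variables do not carry over. Pictures are saved under pics/ and viewed, and the job is handed in when it is done.

Besides the shell and the picture viewer there is one more tool, called after ">>>" as name([rows], argument=value, ...), one row to a line, values as JSON. move_arm: Moves the arm, as the interface text tells. Its arguments: {"type":"object","properties":{"motion":{"type":"array"},"squeeze":{"type":"number"}},"required":["motion"]}

```bash
ls; mkdir -p pics; python3 - <<'E'
from bench import env
import cv2,numpy as np
s=env.sense()
for k,v in s.items(): print(k,np.round(v,3))
print(env.pinch_z)
for n in("side","top"):
    d=env.get_image(n); cv2.imwrite(f"pics/{n}0.png",cv2.resize(d["color"],None,fx=1.5,fy=1.5))
    np.savez(f"{n}0.npz",**d); print(n,d["intrinsics"],d["dist"],np.round(d["world_to_cam"],3), (d["depth"]>0).mean())
E
```

```text
pics
t 0.0
joint_pos [-1.171  0.537 -0.004  1.539  0.003  1.067 -0.071]
qd [ 0.001  0.002 -0.     0.001 -0.     0.002  0.001]
joint_efforts [-0.0000e+00 -5.8341e+01  1.0480e+00 -2.5911e+01  1.2000e-02  9.0000e-03
  0.0000e+00]
tool_pos [0.292 0.58  0.23 ]
tool_rot [-7.250e-01 -3.056e+00  3.000e-03]
contact_force [ 0.412  0.142 -0.653]
ft_torque [-0.021  0.012 -0.015]
opening 0.086
0.0187
side [[408.42697162   0.         254.703523  ]
 [  0.         408.42697162 189.33666373]
 [  0.           0.           1.        ]] [-0.03058267  0.          0.          0.          0.        ] [[ 0.959 -0.283  0.014 -0.499]
 [-0.211 -0.746 -0.631  0.168]
 [ 0.189  0.602 -0.776  1.165]
 [ 0.     0.     0.     1.   ]] 0.9961802164713541
top [[483.35226526   0.         256.21201337]
 [  0.         483.35226526 187.34727445]
 [  0.           0.           1.        ]] [-0.06940484  0.          0.          0.          0.        ] [[ 0.012 -1.     0.004 -0.007]
 [-0.981 -0.013 -0.192  0.533]
 [ 0.192 -0.002 -0.981  1.625]
 [ 0.     0.     0.     1.   ]] 0.9959615071614584
```

View pics/side0.png

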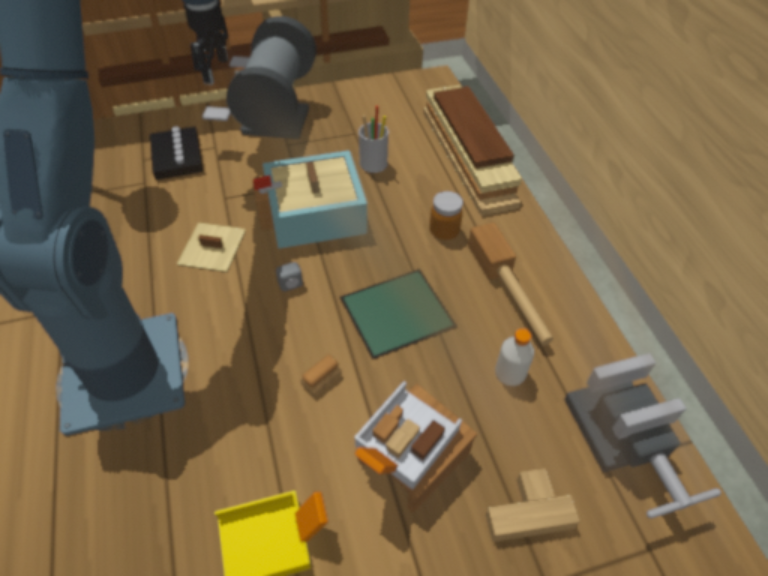

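View pics/top0.png

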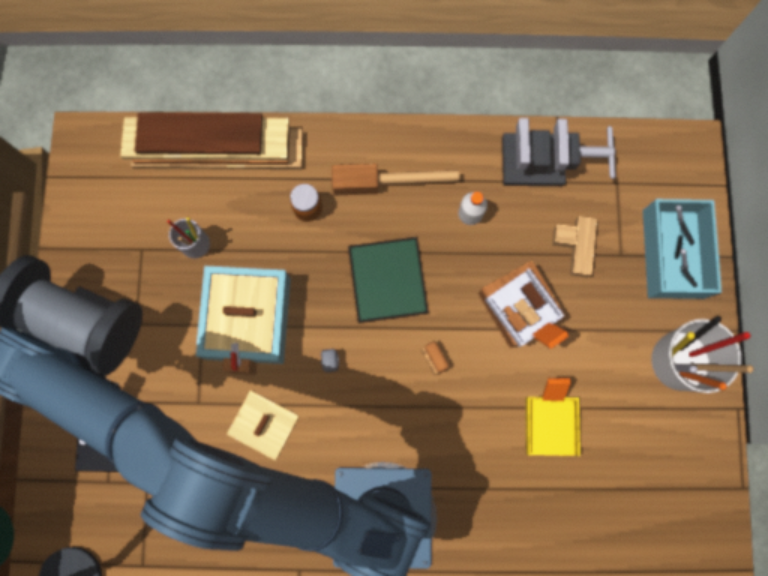

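```bash
cat > h.py <<'E'
import numpy as np,cv2
def load(n): return dict(np.load(n+".npz"))
def ray(d,px):
    px=np.atleast_2d(np.asarray(px,float))
    u=cv2.undistortPoints(px.reshape(-1,1,2),d["intrinsics"],d["dist"]).reshape(-1,2)
    W=d["world_to_cam"];R=W[:3,:3];t=W[:3,3]
    c=-R.T@t
    return c,np.c_[u,np.ones(len(u))]@R
def plane(d,px,z):
    c,v=ray(d,px); return c+v*((z-c[2])/v[:,2])[:,None]
def depthpts(d,mask):
    r,c=np.nonzero(mask&(d["depth"]>0)); 
    cc,v=ray(d,np.c_[c,r]); return cc+v*d["depth"][r,c][:,None]
def proj(d,P):
    P=np.atleast_2d(P).astype(float);W=d["world_to_cam"]
    return cv2.projectPoints(P,cv2.Rodrigues(W[:3,:3])[0],W[:3,3],d["intrinsics"],d["dist"])[0].reshape(-1,2)
def hsv(d): return cv2.cvtColor(d["color"],cv2.COLOR_BGR2HSV)
def blobs(m,amin=15):
    cs,_=cv2.findContours(m.astype(np.uint8),cv2.RETR_EXTERNAL,cv2.CHAIN_APPROX_NONE)
    return sorted([c for c in cs if cv2.contourArea(c)>amin],key=cv2.contourArea,reverse=True)
def grab(tag,names=("side","top")):
    from bench import env
    out=[]
    for n in names:
        d=env.get_image(n); np.savez(n+tag+".npz",**d); out.append(d)
    return out
def crop(d,x0,y0,x1,y1,s,name):
    cv2.imwrite("pics/"+name,cv2.resize(d["color"][y0:y1,x0:x1],None,fx=s,fy=s,interpolation=cv2.INTER_CUBIC))
E
python3 - <<'E'
from h import *
t=load("top0");s=load("side0")
a=cv2.resize(t["color"][170:260,120:210],None,fx=4.4,fy=4.4,interpolation=2)
b=cv2.resize(t["color"][165:255,305:395],None,fx=4.4,fy=4.4,interpolation=2)
cv2.imwrite("pics/c1.png",np.hstack([a,b]))
H=hsv(t)
for n,(u,v) in dict(box=(148,180),rim=(190,205),cover=(150,195),mat=(260,190),red=(155,239),hand=(367,223),stand=(343,185)).items(): print(n,H[v,u])
z=depthpts(t,np.ones(t["depth"].shape,bool)).reshape if 0 else None
for (u,v) in [(150,195),(260,190),(110,330)]:
    m=np.zeros(t["depth"].shape,bool);m[v-2:v+3,u-2:u+3]=1;print(depthpts(t,m).mean(0))
E
```

```text
box [ 95  73 224]
rim [90 36 71]
cover [ 25  68 250]
mat [ 74  84 100]
red [  2 196 112]
hand [ 11 210 189]
stand [  7  53 201]
[0.49376413 0.35850776 0.0934418 ]
[ 0.53289968 -0.01383423  0.00346974]
[0.12252832 0.25614048 0.82215835]
```

View pics/c1.png

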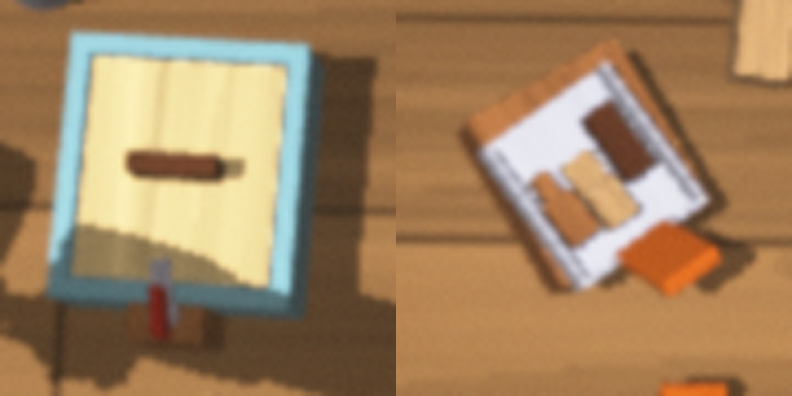

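```bash
cat > meas.py <<'E'
from h import *
def rect(P):
    (c,wh,a)=cv2.minAreaRect((P[:,:2]*1000).astype(np.float32)); return np.round(c,1),np.round(wh,1),round(a,2)
def zmap(d):
    P=depthpts(d,np.ones(d["depth"].shape,bool)&True)
    M=np.full(d["depth"].shape+(3,),np.nan); M[d["depth"]>0]=P; return M
E
python3 - <<'E'
from meas import *
for n in("top0","side0"):
    t=load(n);M=zmap(t);H=hsv(t);x,y,z=M[...,0],M[...,1],M[...,2]
    print(n)
    reg=(x>.3)&(x<.65)&(y>.15)&(y<.45)
    blue=(H[...,0]>80)&(H[...,0]<105)&(H[...,1]>40)&reg&(z>.085)&(z<.11)
    b=blobs(blue)
    if b: print("box",[ (rect(plane(t,c.reshape(-1,2),.095)),len(c)) for c in b[:2]])
    # handle top of cover z ~.129
    hb=reg&(z>.12)&(z<.14)&(x>.42); 
    for c in blobs(hb,5)[:2]: print("handle",rect(plane(t,c.reshape(-1,2),.129)))
    red=((H[...,0]<6)|(H[...,0]>174))&(H[...,1]>150)&reg
    for c in blobs(red,3)[:2]:
        m=np.zeros(z.shape,np.uint8);cv2.drawContours(m,[c],-1,1,-1);q=M[m>0];q=q[q[:,2]>.12]
        print("red",rect(plane(t,c.reshape(-1,2),.131)),np.nanmean(q,0),len(q))
    mat=(H[...,0]>60)&(H[...,0]<88)&(H[...,1]>50)&(z<.012)&(x>.4)&(x<.7)&(abs(y)<.12)
    c=blobs(mat)[0]; print("mat",rect(plane(t,c.reshape(-1,2),.003)))
    reg2=(x>.3)&(x<.65)&(y<-.14)&(y>-.45)
    c=[c for c in blobs(reg2&(z>.06)&(z<.2))]
    print([ (cv2.contourArea(k),k.reshape(-1,2).mean(0)) for k in c])
    org=(H[...,0]>3)&(H[...,0]<16)&(H[...,1]>185)&(z>.1)&reg2
    P=M[org&(x>.36)]; print("orange",len(P),P.mean(0),P.min(0),P.max(0))
E
```

```text
top0
box [((array([448. , 319.9]), array([185.9, 204.6]), 87.79), 402)]
handle (array([447.7, 320.5]), array([70.6, 18.4]), 86.68)
red (array([336. , 324.3]), array([32.5,  9.8]), 2.84) [0.33623052 0.32511337 0.12925355] 30
mat (array([548.3,  -7.3]), array([177. , 157.2]), 8.74)
[(1882.5, array([351.73939394, 205.66666667])), (35.0, array([371.97058824, 253.79411765]))]
orange 209 [ 0.39903476 -0.35947478  0.15282595] [ 0.37236533 -0.39185428  0.11350577] [ 0.42753639 -0.33196626  0.18089236]
side0
box [((array([451. , 316.2]), array([195.3, 199.8]), 87.52), 331)]
handle (array([449.2, 314.3]), array([78. , 18.5]), 86.77)
handle (array([623.5, 440.8]), array([23.3,  7.1]), 74.24)
red (array([340.4, 311.4]), array([32.8, 29. ]), 81.09) [0.34149332 0.32322185 0.12717908] 35
mat (array([519.4, -10.9]), array([117.1, 157.3]), 9.89)
[(3433.5, array([273.77248677, 291.67195767])), (100.5, array([212.98039216, 338.35294118]))]
orange 140 [ 0.40358435 -0.36580826  0.15102521] [ 0.37310448 -0.39149967  0.12146898] [ 0.42727525 -0.33901456  0.17313149]
```

```bash
python3 - <<'E'
from meas import *
for n in("top0","side0"):
    t=load(n);M=zmap(t);H=hsv(t);x,y,z=M[...,0],M[...,1],M[...,2]
    reg=(x>.36)&(x<.65)&(y<-.16)&(y>-.45)
    print(n)
    wal=reg&(z>.108)&(z<.118)&(H[...,1]<60); P=M[wal]; print("rim",len(P),rect(P))
    alu=reg&(z>.07)&(z<.118)&(H[...,1]<45); P=M[alu]; print("alu",len(P),rect(P))
    st=reg&(z>.075)&(z<.0835)&(H[...,1]>45); P=M[st]; print("stand",len(P),rect(P))
    fl=reg&(z>.0805)&(z<.09)&(H[...,1]<45);P=M[fl];print("floor",len(P),rect(P),P.mean(0))
    oc=reg&(z>.098)&(z<.113)&(H[...,1]>60);
    for c in blobs(oc,10): print("off",rect(plane(t,c.reshape(-1,2),.109)),H[c[:,0,1],c[:,0,0]].mean(0))
    org=(H[...,0]>3)&(H[...,0]<16)&(H[...,1]>185)&(z>.1)&reg
    P=M[org];c=P.mean(0);u,s,v=np.linalg.svd(P-c);print(c,v,s)
E
```

```text
top0
rim 119 (array([ 466.1, -311.6]), array([128.2, 118.7]), 36.06)
alu 922 (array([ 471.8, -317.4]), array([133.5, 131.6]), 33.7)
stand 242 (array([ 481.5, -314.5]), array([153.2, 137.9]), 29.86)
floor 504 (array([ 473.8, -315.5]), array([127. , 125.9]), 35.94) [ 0.47437214 -0.30946234  0.08499159]
off (array([ 464.5, -313.7]), array([72.7, 99.6]), 44.66) [ 11.44715447 109.53658537 153.7804878 ]
[ 0.39903476 -0.35947478  0.15282595] [[-0.42225746 -0.36539966  0.82956719]
 [-0.58938449  0.80597776  0.05500701]
 [ 0.68871225  0.46570691  0.55569102]] [0.30904389 0.20661435 0.04645029]
side0
rim 260 (array([ 468.9, -312.4]), array([132., 117.]), 35.26)
alu 1484 (array([ 474.8, -308.4]), array([145.7, 118. ]), 35.66)
stand 762 (array([ 484.5, -318.4]), array([157. , 134.5]), 31.51)
floor 936 (array([ 476.2, -309.2]), array([145.4, 114. ]), 35.08) [ 0.47784689 -0.30826456  0.08485444]
off (array([ 451.2, -306.5]), array([63.4, 65.3]), 26.8) [ 15.91071429 104.36607143 139.78571429]
off (array([ 494.2, -335.7]), array([63.9, 27.4]), 34.91) [10.58490566 96.16981132 92.18867925]
[ 0.40358435 -0.36580826  0.15102521] [[ 0.6098329   0.16570539 -0.77501326]
 [-0.42723753  0.89237462 -0.14538101]
 [-0.66751175 -0.41977288 -0.61499496]] [0.2242693  0.17190373 0.04128664]
```

```bash
cat > plan.py <<'E'
from scipy.spatial.transform import Rotation as R
import numpy as np
def Rdown(yawx):  # tool z down, tool x along heading yawx (deg)
    a=np.radians(yawx);x=np.array([np.cos(a),np.sin(a),0]);z=np.array([0,0,-1.]);return np.c_[x,np.cross(z,x),z]
def cur():
    from bench import env
    s=env.sense();return np.array(s["tool_pos"]),R.from_rotvec(s["tool_rot"]).as_matrix(),s
def row(p0,R0,p,Rm):
    d=R0.T@(np.asarray(p)-p0)/.2; w=R.from_matrix(R0.T@Rm).as_rotvec()/np.pi
    return np.round(np.r_[d,w],3)
def show(*targets):
    p0,R0,s=cur()
    print("t",s["t"],"tcp",np.round(p0,4),"xhead",round(np.degrees(np.arctan2(R0[1,0],R0[0,0])),2),"z",np.round(R0[:,2],3),"op",np.round(s["opening"],4),"F",np.round(s["contact_force"],1),"q",np.round(s["joint_pos"],3))
    for p,Rm in targets: print(row(p0,R0,p,Rm).tolist())
E
python3 - <<'E'
from meas import *; from plan import *
from bench import env
print([a for a in dir(env) if a[0]!='_'])
show()
# overlay check
t=load("top0");s=load("side0")
def rc(cx,cy,w,h,yaw,z):
    a=np.radians(yaw);c=np.array([[1,1],[1,-1],[-1,-1],[-1,1]])*[w/2,h/2]
    Rr=np.array([[np.cos(a),-np.sin(a)],[np.sin(a),np.cos(a)]]);return np.c_[c@Rr.T+[cx,cy],np.full(4,z)]/1000
L=[rc(448,320,204,184,-2.2,95),rc(448,320,170,150,-3,93),rc(548.3,-7.3,190,170,8.74,3),rc(482,-315.5,150,136,30.2,80),rc(467.5,-312,130,116,35.5,112)]
for n,d in(("top",t),("side",s)):
    im=cv2.resize(d["color"],None,fx=3,fy=3,interpolation=2)
    for q in L: cv2.polylines(im,[np.round(proj(d,q)*3+1).astype(int)],True,(255,0,255),1)
    g=proj(d,np.array([[448-110.9,324.3,131],[396,-363,149.6]])/1000)*3+1
    for p in g: cv2.circle(im,tuple(p.astype(int)),3,(0,255,0),1)
    if n=="top": cv2.imwrite("pics/ov1.png",cv2.resize(np.hstack([im[490:800,360:620],im[480:790,930:1200]]),None,fx=1.5,fy=1.5))
    else: cv2.imwrite("pics/ov2.png",cv2.resize(np.hstack([im[290:600,480:760],im[740:1050,680:960]]),None,fx=1.4,fy=1.4))
E
```

```text
['MotionError', 'get_image', 'job_done', 'pinch_z', 'sense']
t 0.1 tcp [0.2917 0.5802 0.2305] xhead 153.32 z [-0.001 -0.001 -1.   ] op 0.0852 F [0.  0.3 1.1] q [-1.171  0.537 -0.004  1.539  0.003  1.067 -0.071]
```

View pics/ov1.png

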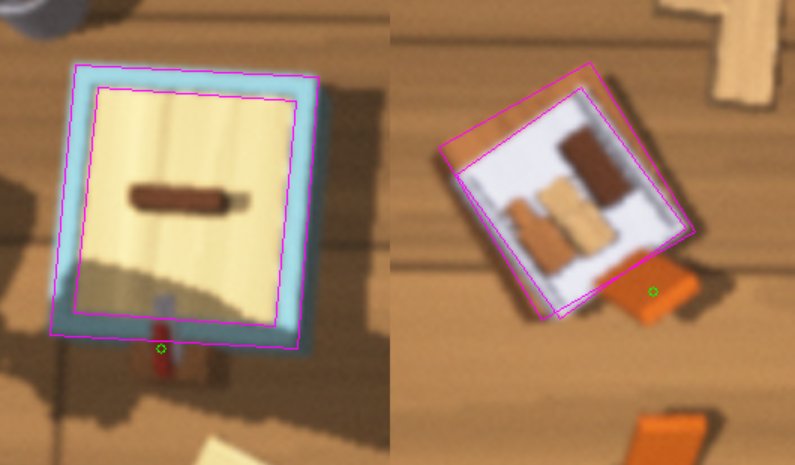

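View pics/ov2.png

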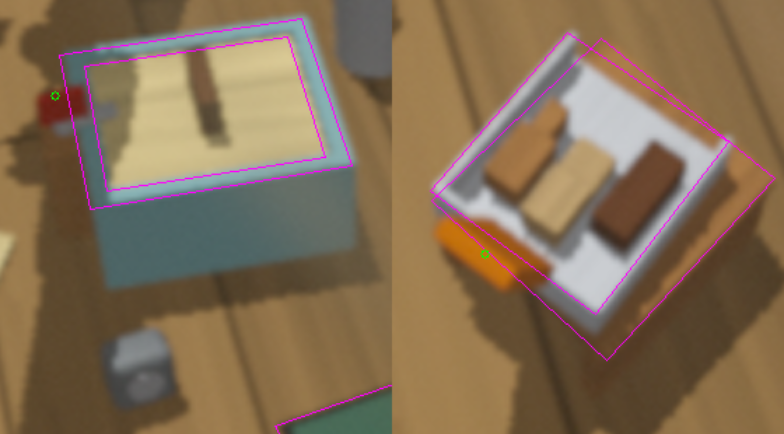

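```bash
python3 - <<'E'
from plan import *
show(([.337,.3243,.23],Rdown(182.8)),([.337,.3243,.109],Rdown(182.8)))
E
```

```text
t 0.1 tcp [0.2917 0.5802 0.2305] xhead 153.32 z [-0.001 -0.001 -1.   ] op 0.0852 F [0.  0.3 1.1] q [-1.171  0.537 -0.004  1.539  0.003  1.067 -0.071]
[-0.777, -1.042, 0.004, -0.0, -0.0, -0.164]
[-0.777, -1.041, 0.609, -0.0, -0.0, -0.164]
```

>>> move_arm([
  [-0.2,-0.27,0,0,0,-0.04,-1],
  [-0.4,-0.53,0,0,0,-0.08,-1],
  [-0.6,-0.8,0,0,0,-0.12,-1],
  [-0.74,-0.99,0,0,0,-0.164,-1],
  [-0.74,-0.99,0,0,0,-0.164,-1],
  [-0.74,-0.99,0,0,0,-0.164,-1],
], squeeze=40)

```text
t: 0.85
tool_pos: [0.3352, 0.3379, 0.2314]
tool_rot: [-0.076, 3.141, 0.001]
contact_force: [-0.6, 0.0, 0.2]
opening: 0.0853
```

```bash
python3 - <<'E'
from plan import *
show(([.337,.3243,.109],Rdown(182.8)))
from h import *
s,=grab("1",("side",)); crop(s,120,60,260,180,5,"s1.png")
E
```

```text
t 0.85 tcp [0.3352 0.3379 0.2314] xhead -177.22 z [ 0.     0.001 -1.   ] op 0.0853 F [-0.6  0.   0.2] q [-0.821  0.242 -0.073  1.982  0.022  0.917  0.714]
[-0.006, -0.069, 0.612, 0.0, 0.0, -0.0]
```

View pics/s1.png

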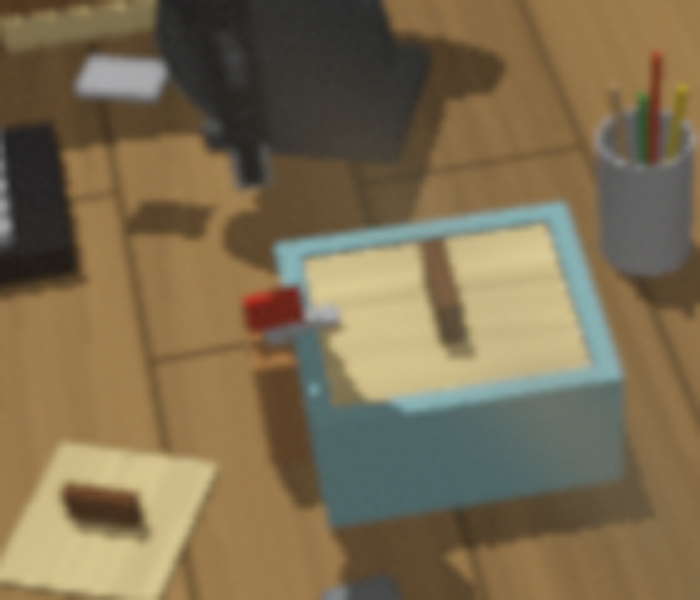

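>>> move_arm([
  [-0.006,-0.069,0.1,0,0,0,-1],
  [-0.006,-0.069,0.3,0,0,0,-1],
  [-0.006,-0.069,0.45,0,0,0,-1],
  [-0.006,-0.069,0.55,0,0,0,-1],
  [-0.006,-0.069,0.605,0,0,0,-1],
  [-0.006,-0.069,0.605,0,0,0,-1],
  [-0.006,-0.069,0.605,0,0,0,1],
  [-0.006,-0.069,0.605,0,0,0,1],
  [-0.006,-0.069,0.605,0,0,0,1],
  [-0.006,-0.069,0.605,0,0,0,1],
], squeeze=25)

```text
t: 2.15
tool_pos: [0.3377, 0.326, 0.111]
tool_rot: [-0.078, 3.138, 0.007]
contact_force: [-5.3, 20.1, -12.5]
opening: 0.0126
```

```bash
python3 - <<'E'
from plan import *
show(([.337,.3243,.110],Rdown(106)))
from h import *
s,=grab("2",("side",)); crop(s,120,60,260,180,5,"s2.png")
E
```

```text
t 2.15 tcp [0.3377 0.326  0.111 ] xhead -177.16 z [ 0.002  0.005 -1.   ] op 0.0126 F [ -5.3  20.1 -12.5] q [-0.811  0.421 -0.063  2.096  0.042  0.62   0.719]
[0.004, -0.008, 0.005, 0.002, -0.0, 0.427]
```

View pics/s2.png

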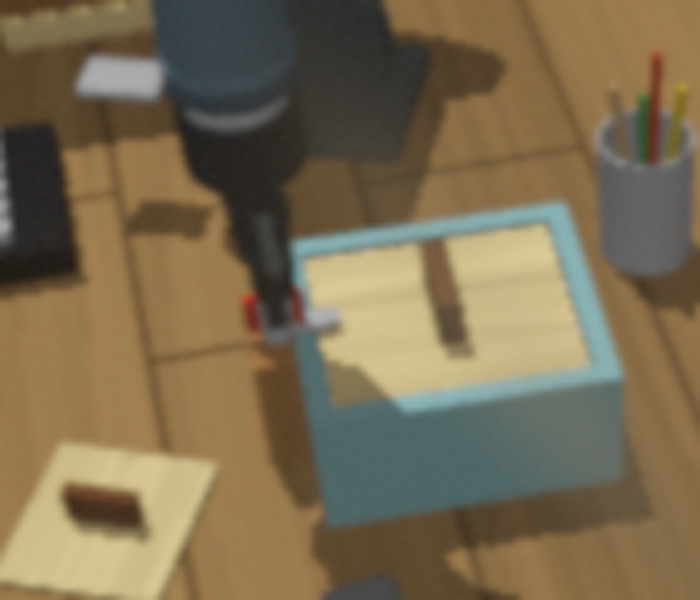

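>>> move_arm([
  [0.004,0.006,0,0,0,0.04,1],
  [0.004,0.006,0,0,0,0.09,1],
  [0.004,0.006,0,0,0,0.14,1],
  [0.004,0.006,0,0,0,0.19,1],
  [0.004,0.006,0,0,0,0.24,1],
  [0.004,0.006,0,0,0,0.29,1],
  [0.004,0.006,0,0,0,0.34,1],
  [0.004,0.006,0,0,0,0.39,1],
  [0.004,0.006,0,0,0,0.43,1],
  [0.004,0.006,0,0,0,0.43,1],
])

```text
t: 3.45
tool_pos: [0.338, 0.3285, 0.1111]
tool_rot: [1.903, 2.499, 0.012]
contact_force: [4.2, 8.9, -6.3]
opening: 0.0091
```

```bash
python3 - <<'E'
from plan import *
show()
from h import *
s,=grab("3",("side",)); crop(s,120,60,260,180,5,"s3.png")
E
```

```text
t 3.45 tcp [0.338  0.3285 0.1111] xhead 105.43 z [ 0.005  0.006 -1.   ] op 0.0091 F [ 4.2  8.9 -6.3] q [-1.097  0.433  0.281  2.11  -0.203  0.616 -0.406]
```

View pics/s3.png

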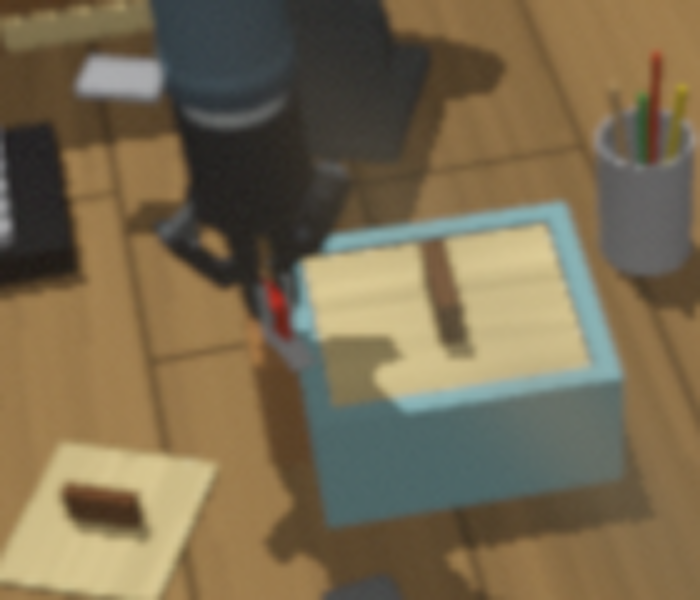

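>>> move_arm([
  [0,0,0,0,0,0,-1],
  [0,0,0,0,0,0,-1],
  [0,0,0,0,0,0,-1],
  [0,0,-0.1,0,0,0,-1],
  [0,0,-0.25,0,0,0,-1],
  [0,0,-0.45,0,0,0,-1],
  [0,0,-0.5,0,0,0,-1],
])

```text
t: 4.38
tool_pos: [0.3372, 0.3255, 0.2124]
tool_rot: [-1.903, -2.499, -0.006]
contact_force: [-0.1, -0.1, -1.4]
opening: 0.0849
```

```bash
python3 - <<'E'
from plan import *
show(([.448,.3202,.21],Rdown(87)),([.448,.3202,.0965],Rdown(87)))
E
```

```text
t 4.375 tcp [0.3372 0.3255 0.2124] xhead 105.41 z [ 0.002  0.003 -1.   ] op 0.0849 F [-0.1 -0.1 -1.4] q [-1.155  0.256  0.341  2.04  -0.113  0.859 -0.482]
[-0.173, 0.527, 0.013, 0.001, -0.001, 0.102]
[-0.174, 0.526, 0.58, 0.001, -0.001, 0.102]
```

>>> move_arm([
  [-0.05,0.15,0,0,0,0.03,-1],
  [-0.12,0.35,0,0,0,0.07,-1],
  [-0.173,0.526,0,0.001,-0.001,0.102,-1],
  [-0.173,0.526,0.15,0.001,-0.001,0.102,-1],
  [-0.173,0.526,0.35,0.001,-0.001,0.102,-1],
  [-0.173,0.526,0.5,0.001,-0.001,0.102,-1],
  [-0.173,0.526,0.567,0.001,-0.001,0.102,-1],
  [-0.173,0.526,0.567,0.001,-0.001,0.102,-1],
])

```text
t: 5.38
tool_pos: [0.4464, 0.3189, 0.0962]
tool_rot: [2.277, 2.163, -0.01]
contact_force: [0.2, -0.1, -0.2]
opening: 0.0855
```

```bash
python3 - <<'E'
from plan import *
show(([.448,.3202,.099],Rdown(87)))
from h import *
s,t=grab("4"); crop(s,120,60,260,180,5,"s4.png")
E
```

```text
t 5.375 tcp [0.4464 0.3189 0.0962] xhead 87.06 z [-0.004 -0.005 -1.   ] op 0.0855 F [ 0.2 -0.1 -0.2] q [-0.975  0.582  0.358  1.916 -0.301  0.702 -0.489]
[0.007, 0.007, -0.014, -0.001, 0.002, 0.0]
```

View pics/s4.png

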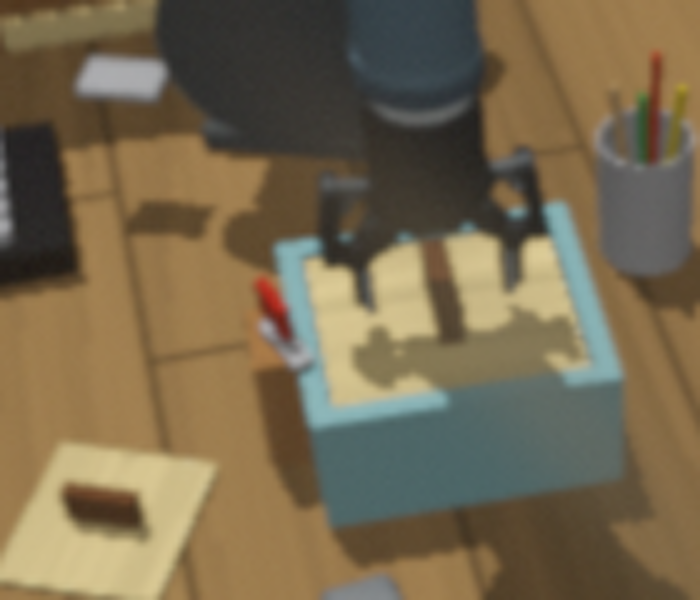

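>>> move_arm([
  [0.007,0.007,-0.012,0,0.002,0,-1],
  [0.007,0.007,-0.012,0,0.002,0,0],
  [0.007,0.007,-0.012,0,0.002,0,1],
  [0.007,0.007,-0.012,0,0.002,0,1],
  [0.007,0.007,-0.012,0,0.002,0,1],
  [0.007,0.007,-0.012,0,0.002,0,1],
], squeeze=60)

```text
t: 6.22
tool_pos: [0.4485, 0.3209, 0.0995]
tool_rot: [-2.275, -2.162, -0.001]
contact_force: [-0.7, 0.3, 2.7]
opening: 0.0171
```

```bash
python3 - <<'E'
from plan import *
show()
E
```

```text
t 6.225 tcp [0.4485 0.3209 0.0995] xhead 87.08 z [-0.002  0.003 -1.   ] op 0.0171 F [-0.7  0.3  2.7] q [-0.971  0.577  0.356  1.913 -0.304  0.704 -0.485]
```

Gripped (17 mm ≈ 18 mm handle). Lift straight up slowly.

>>> move_arm([
  [0,0,-0.03,0,0,0,1],
  [0,0,-0.07,0,0,0,1],
  [0,0,-0.14,0,0,0,1],
  [0,0,-0.22,0,0,0,1],
  [0,0,-0.32,0,0,0,1],
  [0,0,-0.42,0,0,0,1],
  [0,0,-0.5,0,0,0,1],
  [0,0,-0.5,0,0,0,1],
])

```text
t: 7.22
tool_pos: [0.4494, 0.3211, 0.2008]
tool_rot: [-2.275, -2.161, -0.005]
contact_force: [-0.5, -0.4, -2.8]
opening: 0.0172
```

```bash
python3 - <<'E'
from plan import *
show(([.548,-.0073,.2],Rdown(98.74)))
from h import *
s,t=grab("5"); crop(s,120,30,260,180,4,"s5.png")
E
```

```text
t 7.225 tcp [0.4494 0.3211 0.2008] xhead 87.07 z [-0.     0.005 -1.   ] op 0.0172 F [-0.5 -0.4 -2.8] q [-1.026  0.428  0.423  1.851 -0.223  0.906 -0.55 ]
[-1.615, 0.576, -0.004, -0.0, -0.002, -0.065]
```

View pics/s5.png

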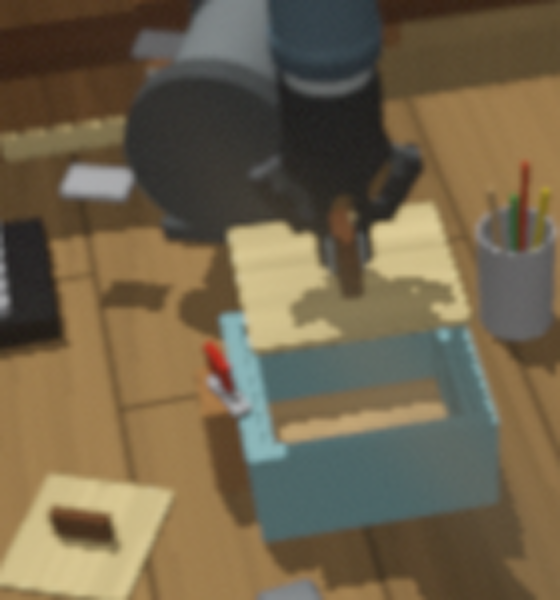

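>>> move_arm([
  [-0.1,0.04,0,0,0,0,1],
  [-0.26,0.1,0,0,0,-0.01,1],
  [-0.46,0.17,0,0,0,-0.02,1],
  [-0.66,0.24,0,0,0,-0.03,1],
  [-0.84,0.3,0,0,0,-0.04,1],
  [-0.96,0.34,0,0,-0.002,-0.05,1],
])

```text
t: 8.07
tool_pos: [0.5065, 0.1227, 0.1978]
tool_rot: [2.102, 2.334, -0.01]
contact_force: [0.3, 0.0, -1.9]
opening: 0.0172
```

```bash
python3 - <<'E'
from plan import *
show(([.548,-.0073,.2],Rdown(98.74)))
E
```

```text
t 8.075 tcp [0.5065 0.1227 0.1978] xhead 96.0 z [-0.004 -0.005 -1.   ] op 0.0172 F [ 0.3  0.  -1.9] q [-0.679  0.385  0.443  1.926 -0.206  0.879 -0.027]
[-0.668, 0.139, -0.009, -0.001, 0.001, -0.015]
```

>>> move_arm([
  [-0.15,0.03,0,0,0,0,1],
  [-0.32,0.07,0,0,0,-0.005,1],
  [-0.48,0.1,0,0,0,-0.01,1],
  [-0.61,0.13,0,0,0.001,-0.015,1],
  [-0.66,0.139,0,0,0.001,-0.015,1],
  [-0.66,0.139,0,0,0.001,-0.015,1],
  [-0.66,0.139,0,0,0.001,-0.015,1],
])

```text
t: 8.95
tool_pos: [0.5479, -0.0014, 0.1986]
tool_rot: [-2.041, -2.384, 0.003]
contact_force: [0.2, 0.5, -3.0]
opening: 0.0172
```

```bash
python3 - <<'E'
from plan import *
show(([.548,-.0073,.06],Rdown(98.74)))
from meas import *
s,t=grab("6"); crop(t,190,130,330,250,5,"t6.png")
for d in (t,s):
  M=zmap(d);H=hsv(d);z=M[...,2];x=M[...,0];y=M[...,1]
  m=(z>.17)&(z<.205)&(H[...,0]>15)&(H[...,0]<35)&(H[...,2]>150)&(x>.4)&(x<.7)&(abs(y)<.15)
  P=M[m]; print(len(P),P.mean(0),rect(P));A=np.c_[P[:,:2],np.ones(len(P))];print(np.linalg.lstsq(A,P[:,2],rcond=None)[0])
E
```

```text
t 8.95 tcp [ 0.5479 -0.0014  0.1986] xhead 98.87 z [-0.004  0.    -1.   ] op 0.0172 F [ 0.2  0.5 -3. ] q [-0.431  0.432  0.455  1.86  -0.236  0.906  0.29 ]
[-0.03, -0.002, 0.693, -0.001, -0.0, 0.001]
328 [ 0.52730875 -0.02859107  0.19191411] (array([547.4,  -2.1]), array([170.4, 149.7]), 9.26)
[-0.01190695  0.00398546  0.1983067 ]
1332 [ 0.53192728 -0.00626994  0.19205481] (array([ 5.482e+02, -4.000e-01]), array([171. , 153.6]), 9.14)
[-0.00255045 -0.00185175  0.19339985]
```

View pics/t6.png

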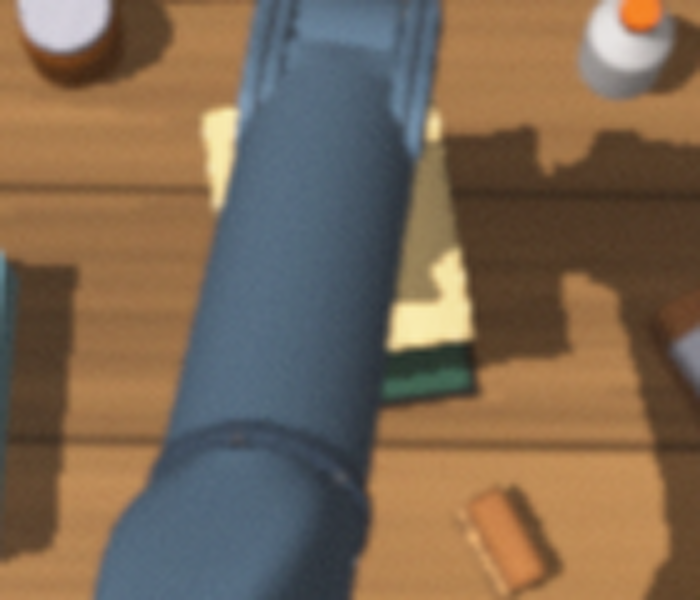

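>>> move_arm([
  [-0.029,0,0.1,0,0,-0.002,1],
  [-0.029,0,0.25,0,0,-0.002,1],
  [-0.029,0,0.42,0,0,-0.002,1],
  [-0.029,0,0.58,0,0,-0.002,1],
  [-0.029,0,0.7,0,0,-0.002,1],
  [-0.029,0,0.75,0,0,-0.002,1],
  [-0.029,0,0.75,0,0,-0.002,1],
])

```text
t: 9.93
tool_pos: [0.5487, -0.0084, 0.0488]
tool_rot: [-2.035, -2.39, 0.004]
contact_force: [-0.1, 0.4, -1.6]
opening: 0.0171
```

```bash
python3 - <<'E'
from plan import *
show(([.5483,-.0073,.017],Rdown(98.74)))
E
```

```text
t 9.925 tcp [ 0.5487 -0.0084  0.0488] xhead 99.17 z [-0.003 -0.    -1.   ] op 0.0171 F [-0.1  0.4 -1.6] q [-0.327  0.663  0.343  1.931 -0.369  0.612  0.415]
[0.006, -0.0, 0.159, -0.001, -0.0, 0.002]
```

>>> move_arm([
  [0.005,0,0.05,0,0,0.002,1],
  [0.005,0,0.1,0,0,0.002,1],
  [0.005,0,0.13,0,0,0.002,1],
  [0.005,0,0.15,0,0,0.002,1],
  [0.005,0,0.158,0,0,0.002,1],
  [0.005,0,0.16,0,0,0.002,1],
  [0.005,0,0.16,0,0,0.002,1],
])

```text
t: 10.8
tool_pos: [0.5484, -0.0079, 0.0175]
tool_rot: [-2.044, -2.383, 0.003]
contact_force: [-3.7, 0.6, 5.8]
opening: 0.0171
```

```bash
python3 - <<'E'
from plan import *
show(([.5483,-.0073,.017],Rdown(98.74)))
E
```

```text
t 10.8 tcp [ 0.5484 -0.0079  0.0175] xhead 98.76 z [-0.003 -0.    -1.   ] op 0.0171 F [-3.7  0.6  5.8] q [-0.305  0.717  0.314  1.933 -0.396  0.554  0.43 ]
[0.003, 0.0, 0.002, -0.001, -0.0, 0.0]
```

>>> move_arm([
  [0,0,0,0,0,0,0.2],
  [0,0,0,0,0,0,-1],
  [0,0,0,0,0,0,-1],
  [0,0,0,0,0,0,-1],
  [0,0,-0.1,0,0,0,-1],
  [0,0,-0.3,0,0,0,-1],
  [0,0,-0.6,0,0,0,-1],
  [0,0,-0.9,0,0,0,-1],
  [0,0,-1,0,0,0,-1],
])

```text
t: 11.92
tool_pos: [0.5511, -0.0082, 0.2222]
tool_rot: [2.044, 2.382, 0.005]
contact_force: [0.6, 0.0, 0.0]
opening: 0.0849
```

```bash
python3 - <<'E'
from plan import *
show()
from meas import *
s,t=grab("7"); crop(s,200,160,340,260,5,"s7.png")
for d in (t,s):
  M=zmap(d);H=hsv(d);z=M[...,2];x=M[...,0];y=M[...,1]
  m=(z>.005)&(z<.018)&(H[...,0]>15)&(H[...,0]<35)&(H[...,2]>100)&(x>.42)&(x<.67)&(abs(y)<.13)
  for c in blobs(m,100)[:2]: print(rect(plane(d,c.reshape(-1,2),.011)))
E
```

```text
t 11.925 tcp [ 0.5511 -0.0082  0.2222] xhead 98.73 z [ 0.005  0.001 -1.   ] op 0.0849 F [0.6 0.  0. ] q [-0.442  0.404  0.484  1.839 -0.228  0.949  0.294]
(array([544.8, -80.5]), array([ 45.5, 160.7]), 82.36)
(array([550.6, -11. ]), array([176.1, 165.4]), 8.56)
```

View pics/s7.png

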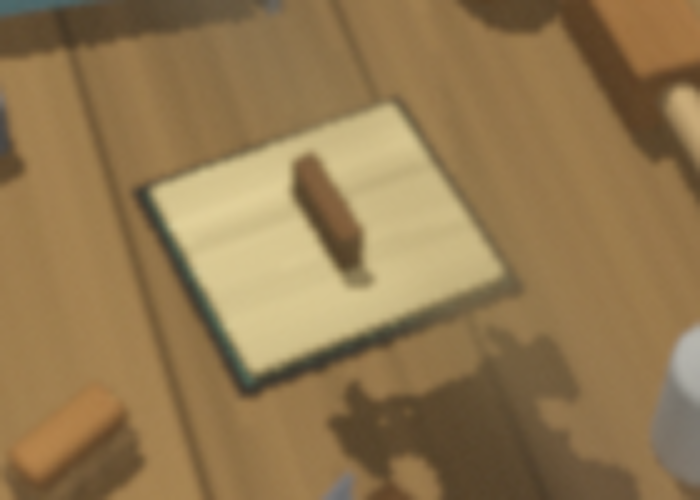

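```bash
python3 - <<'E'
from meas import *
for n in("top7","side7"):
    t=load(n);M=zmap(t);H=hsv(t);x,y,z=M[...,0],M[...,1],M[...,2]
    reg=(x>.15)&(x<.365)&(y<-.2)&(y>-.5)
    P=M[reg&(z>.03)&(H[...,0]<16)&(H[...,1]>185)]; print(len(P),P.min(0) if len(P) else 0,P.max(0) if len(P) else 0,P.mean(0) if len(P) else 0)
    Y=M[(H[...,0]>22)&(H[...,0]<34)&(H[...,1]>180)&reg];print(Y.min(0),Y.max(0))
    reg=(x>.36)&(x<.65)&(y<-.16)&(y>-.45)
    wal=reg&(z>.108)&(z<.118)&(H[...,1]<60); P=M[wal]; print("rim",len(P),rect(P))
    # handle: width dir
    org=(H[...,0]>3)&(H[...,0]<16)&(H[...,1]>185)&(z>.1)&reg
    P=M[org];a=np.radians(35.5);ex=np.array([np.cos(a),np.sin(a)]);ey=np.array([-ex[1],ex[0]])
    v=(P[:,:2]-[.4675,-.312])@ey;u=(P[:,:2]-[.4675,-.312])@ex;print("handle y",np.percentile(v,[1,5,95,99]),"zmax",P[:,2].max(),"u",u.min(),u.max())
    # distance from outer/upper face plane: normal n=(cos30,sin30)
    d=(u+.088)*np.cos(np.pi/6)+(P[:,2]-.1496)*.5; print("thick",np.percentile(d,[2,10,50,90,98]))
    l=-(u+.088)*.5+(P[:,2]-.1496)*np.cos(np.pi/6);print("len",np.percentile(l,[1,99]))
E
```

```text
211 [ 0.26718801 -0.4127704   0.03005153] [ 0.31182755 -0.36172133  0.09944177] [ 0.28935126 -0.38730134  0.06902522]
[ 0.15001379 -0.44844428 -0.00561991] [ 0.27124088 -0.3274998   0.04079251]
rim 140 (array([ 467.3, -312.3]), array([128.1, 118.2]), 34.94)
handle y [-0.02351041 -0.02057431  0.02317044  0.02519817] zmax 0.18107152506318425 u -0.10480919521842753 -0.06122048660475912
thick [-0.00358834  0.00068609  0.00660855  0.00933491  0.01086986]
len [-0.04050638  0.0286106 ]
23 [ 0.27792829 -0.41249418  0.03518865] [ 0.31236155 -0.36323918  0.09403154] [ 0.29905039 -0.38561617  0.07886735]
[ 0.15012469 -0.44674124 -0.00466628] [ 0.27482828 -0.31321057  0.04376457]
rim 259 (array([ 468.6, -312.7]), array([128.8, 118.5]), 36.04)
handle y [-0.02531136 -0.02510949  0.01804644  0.02304599] zmax 0.17318827250646596 u -0.10471763980580995 -0.06352560044982583
thick [-0.00464191 -0.00359661  0.00736609  0.00803006  0.00816782]
len [-0.03555685  0.02462031]
```

```bash
cat >> plan.py <<'E'
def tray_tool(cx,cy,cz,yaw,tilt,back=0.0):
    """tool pose gripping tray with origin at c, yaw deg, tilt lip-down deg; back = m retreat along tool z"""
    Rt=R.from_euler('ZY',[yaw,tilt],degrees=True).as_matrix()
    g=np.array([-.088,0,.0696]);zt=np.array([.5,0,-np.sqrt(3)/2]);yt=np.array([np.sqrt(3)/2,0,.5])
    Rg=np.c_[np.cross(yt,zt),yt,zt]
    return np.array([cx,cy,cz])+Rt@(g+zt*(.0187-back)),Rt@Rg
E
python3 - <<'E'
from plan import *
a=tray_tool(.468,-.3123,.08,35.4,0,.12);b=tray_tool(.468,-.3123,.08,35.4,0)
print(a[0],b[0]);show(a)
p0,R0,_=cur(); m=(p0+a[0])/2; m[2]=.25
print(row(p0,R0,m,a[1]))
E
```

```text
[ 0.35498253 -0.39261733  0.23732837] [ 0.4038902  -0.35786046  0.13340532]
t 12.025 tcp [ 0.5509 -0.0079  0.2208] xhead 98.75 z [ 0.004  0.001 -1.   ] op 0.0853 F [ 0.9  0.7 -0.1] q [-0.441  0.406  0.482  1.84  -0.229  0.947  0.295]
[-1.752, -1.261, -0.088, -0.162, 0.039, -0.145]
[-0.876 -0.63  -0.149 -0.162  0.039 -0.145]
```

>>> move_arm([
  [-0.2,-0.15,-0.05,-0.04,0.01,-0.035,-1],
  [-0.45,-0.32,-0.1,-0.08,0.02,-0.07,-1],
  [-0.7,-0.5,-0.15,-0.12,0.03,-0.11,-1],
  [-0.87,-0.63,-0.2,-0.162,0.039,-0.145,-1],
  [-0.87,-0.63,-0.2,-0.162,0.039,-0.145,-1],
  [-0.87,-0.63,-0.2,-0.162,0.039,-0.145,-1],
])

```text
t: 12.78
tool_pos: [0.4497, -0.2006, 0.257]
tool_rot: [1.298, 2.515, 0.668]
contact_force: [0.5, 0.4, -0.3]
opening: 0.0852
```

```bash
python3 - <<'E'
from plan import *
a=tray_tool(.468,-.3123,.08,35.4,0,.12);show(a)
E
```

```text
t 12.775 tcp [ 0.4497 -0.2006  0.257 ] xhead 125.43 z [ 0.403  0.289 -0.869] op 0.0852 F [ 0.5  0.4 -0.3] q [ 0.29   0.195  0.411  2.12  -0.795  0.869  1.844]
[-0.508, -0.867, -0.383, -0.002, -0.001, -0.0]
```

>>> move_arm([
  [-0.13,-0.22,-0.1,0,0,0,-1],
  [-0.25,-0.43,-0.19,0,0,0,-1],
  [-0.38,-0.65,-0.28,0,0,0,-1],
  [-0.508,-0.867,-0.383,0,0,0,-1],
  [-0.508,-0.867,-0.383,0,0,0,-1],
  [-0.508,-0.867,-0.383,0,0,0,-1],
  [-0.508,-0.867,-0.383,0,0,0,-1],
])

```text
t: 13.65
tool_pos: [0.3574, -0.3895, 0.2379]
tool_rot: [1.295, 2.519, 0.669]
contact_force: [-0.4, 0.5, -0.6]
opening: 0.0853
```

```bash
python3 - <<'E'
from plan import *
a=tray_tool(.468,-.3123,.08,35.4,0,.12);show(a,tray_tool(.468,-.3123,.08,35.4,0))
E
```

```text
t 13.65 tcp [ 0.3574 -0.3895  0.2379] xhead 125.63 z [ 0.4    0.291 -0.869] op 0.0853 F [-0.4  0.5 -0.6] q [ 0.642  0.428  0.533  1.901 -0.806  1.147  2.219]
[-0.006, -0.018, -0.007, -0.002, -0.002, 0.001]
[-0.009, -0.014, 0.593, -0.002, -0.002, 0.001]
```

>>> move_arm([
  [-0.008,-0.016,0.1,-0.002,-0.002,0.001,-1],
  [-0.008,-0.016,0.22,-0.002,-0.002,0.001,-1],
  [-0.008,-0.016,0.34,-0.002,-0.002,0.001,-1],
  [-0.008,-0.016,0.44,-0.002,-0.002,0.001,-1],
  [-0.008,-0.015,0.5,-0.002,-0.002,0.001,-1],
  [-0.008,-0.015,0.5,-0.002,-0.002,0.001,-1],
])

```text
t: 14.4
tool_pos: [0.3957, -0.3643, 0.1488]
tool_rot: [1.3, 2.508, 0.671]
contact_force: [-0.3, -0.3, 0.6]
opening: 0.0855
```

```bash
python3 - <<'E'
from plan import *
show(tray_tool(.468,-.3123,.08,35.4,0))
from h import *
s,t=grab("8"); a=cv2.resize(s["color"][220:340,200:330],None,fx=3,fy=3);b=cv2.resize(t["color"][150:270,300:430],None,fx=3,fy=3);cv2.imwrite("pics/c8.png",np.hstack([a,b]))
E
```

```text
t 14.4 tcp [ 0.3957 -0.3643  0.1488] xhead 125.21 z [ 0.408  0.288 -0.866] op 0.0855 F [-0.3 -0.3  0.6] q [ 0.629  0.553  0.447  1.972 -0.964  0.979  2.329]
[0.003, 0.007, 0.093, -0.0, 0.0, -0.001]
```

View pics/c8.png

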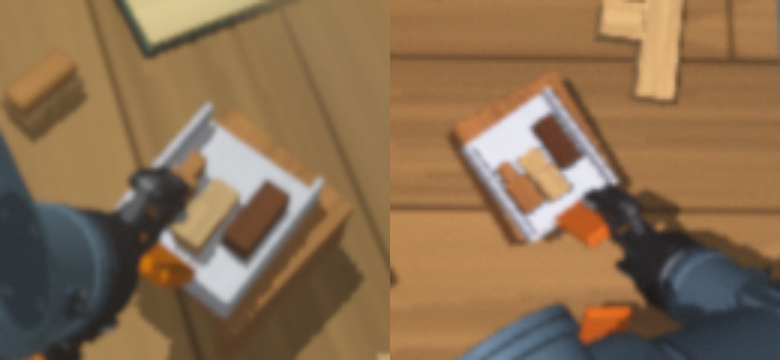

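```bash
python3 - <<'E'
from plan import *
from h import *
p,Rm,_=cur()
t=load("top8");s=load("side8")
for n,o in(("in",[0,.0425,-.013]),("out",[0,-.0425,-.013]),("tcp",[0,0,0]),("inUp",[0,.05,-.08]),("outUp",[0,-.05,-.08])):
    P=p+Rm@np.array(o);print(n,np.round(P,3),(proj(t,P)[0]-[300,150])*3+[390,0],(proj(s,P)[0]-[200,220])*3)
print((proj(t,np.array([.396,-.363,.1496]))[0]-[300,150])*3+[390,0])
crop(t,340,190,390,250,10,"t8.png"); crop(s,220,250,290,310,8,"s8.png")
E
```

```text
in [ 0.42  -0.348  0.182] [586.98811377 197.10808832] [171.46423106 214.66461889]
out [ 0.36  -0.391  0.14 ] [618.71026397 258.11039612] [107.87780247 313.34663836]
tcp [ 0.395 -0.366  0.15 ] [596.97438581 224.16907016] [145.30092617 263.58523419]
inUp [ 0.398 -0.364  0.244] [616.49253481 210.6904023 ] [148.55985822 203.75716471]
outUp [ 0.327 -0.414  0.194] [654.44096899 284.86048181] [ 68.07720428 328.45055767]
[594.42108596 223.62661344]
```

View pics/t8.png

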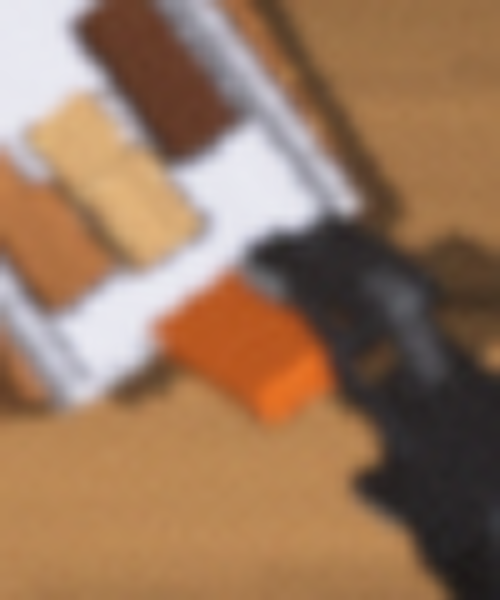

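View pics/s8.png

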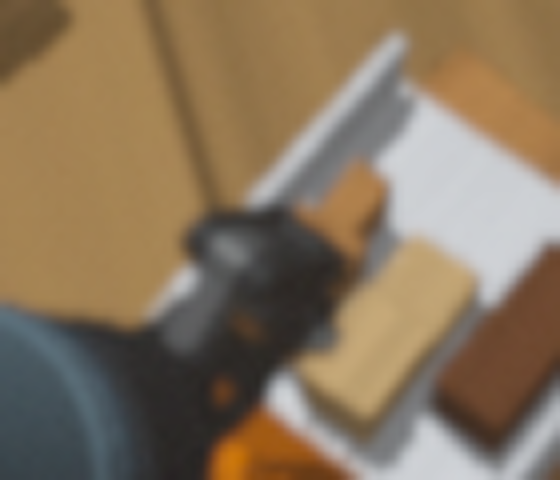

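>>> move_arm([
  [0.003,0.006,0.05,0,0,-0.001,-1],
  [0.003,0.006,0.09,0,0,-0.001,-1],
  [0.003,0.006,0.09,0,0,-0.001,-1],
  [0.003,0.006,0.09,0,0,-0.001,0.3],
  [0.003,0.006,0.09,0,0,-0.001,0.6],
  [0.003,0.006,0.09,0,0,-0.001,1],
  [0.003,0.006,0.09,0,0,-0.001,1],
  [0.003,0.006,0.09,0,0,-0.001,1],
  [0.003,0.006,0.09,0,0,-0.001,1],
  [0.003,0.006,0.09,0,0,-0.001,1],
], squeeze=30)

```text
t: 15.75
tool_pos: [0.4038, -0.3587, 0.135]
tool_rot: [1.295, 2.508, 0.67]
contact_force: [0.1, 1.3, 5.8]
opening: 0.0135
```

```bash
python3 - <<'E'
from plan import *
show(tray_tool(.468,-.3123,.08,35.4,0))
from meas import *
s,t=grab("9")
for t in(t,s):
    M=zmap(t);H=hsv(t);x,y,z=M[...,0],M[...,1],M[...,2]
    reg=(x>.36)&(x<.65)&(y<-.16)&(y>-.45)
    wal=reg&(z>.108)&(z<.118)&(H[...,1]<60); P=M[wal]; print("rim",len(P),rect(P))
E
```

```text
t 15.75 tcp [ 0.4038 -0.3587  0.135 ] xhead 125.34 z [ 0.409  0.287 -0.866] op 0.0135 F [0.1 1.3 5.8] q [ 0.625  0.573  0.429  1.981 -0.994  0.951  2.35 ]
[0.003, -0.002, 0.008, 0.0, 0.001, 0.0]
rim 124 (array([ 467.3, -311.8]), array([128.4, 118.7]), 35.18)
rim 233 (array([ 469.2, -312.2]), array([130. , 117.2]), 34.95)
```

```bash
python3 - <<'E'
from plan import *
import json
p0,R0,_=cur()
Rt=R.from_euler('ZY',[35.2,0],degrees=True).as_matrix();c=np.array([.468,-.312,.08])
json.dump(dict(p=(Rt.T@(p0-c)).tolist(),R=(Rt.T@R0).tolist()),open("grasp.json","w"))
open("plan.py","a").write('''
import json
def tp(cx,cy,cz,yaw,tilt):
    g=json.load(open("grasp.json"));Rt=R.from_euler('ZY',[yaw,tilt],degrees=True).as_matrix()
    return np.array([cx,cy,cz])+Rt@np.array(g["p"]),Rt@np.array(g["R"])
def lip(lx,ly,lz,yaw,tilt):
    Rt=R.from_euler('ZY',[yaw,tilt],degrees=True).as_matrix();c=np.array([lx,ly,lz])-Rt@np.array([.065,0,.005]);return tp(*c,yaw,tilt)
''')
E
python3 - <<'E'
from plan import *
show(*[tp(.468,-.312,.08+h,35.2,t) for h,t in((.01,0),(.05,-3),(.12,-6),(.17,-6))])
E
```

```text
t 15.85 tcp [ 0.4038 -0.3587  0.1349] xhead 125.34 z [ 0.409  0.287 -0.866] op 0.0137 F [0.2 1.6 5.1] q [ 0.625  0.573  0.429  1.981 -0.994  0.951  2.35 ]
[-0.0, 0.025, -0.043, -0.0, -0.0, 0.0]
[-0.001, 0.102, -0.205, -0.017, -0.0, 0.0]
[-0.002, 0.256, -0.496, -0.033, -0.0, 0.0]
[-0.002, 0.381, -0.712, -0.033, -0.0, 0.0]
```

>>> move_arm([
  [0,0,0,0,0,0,1],
  [0,0,0,0,0,0,1],
  [0,0.012,-0.021,0,0,0,1],
  [0,0.025,-0.043,0,0,0,1],
  [0,0.06,-0.12,-0.008,0,0,1],
  [0,0.102,-0.205,-0.017,0,0,1],
  [0,0.15,-0.3,-0.024,0,0,1],
  [0,0.2,-0.4,-0.033,0,0,1],
  [0,0.256,-0.496,-0.033,0,0,1],
  [0,0.256,-0.496,-0.033,0,0,1],
], squeeze=110)

```text
t: 17.1
tool_pos: [0.3989, -0.3626, 0.247]
tool_rot: [1.258, 2.438, 0.785]
contact_force: [-0.9, 0.4, -3.3]
opening: 0.0128
```

```bash
python3 - <<'E'
from plan import *
show()
from h import *
s,t=grab("10"); a=cv2.resize(s["color"][200:340,200:340],None,fx=2.8,fy=2.8);b=cv2.resize(t["color"][130:270,300:440],None,fx=2.8,fy=2.8);cv2.imwrite("pics/c10.png",np.hstack([a,b]))
E
```

```text
t 17.1 tcp [ 0.3989 -0.3626  0.247 ] xhead 125.3 z [ 0.48   0.335 -0.811] op 0.0128 F [-0.9  0.4 -3.3] q [ 0.65   0.426  0.474  1.918 -0.912  1.155  2.24 ]
```

View pics/c10.png

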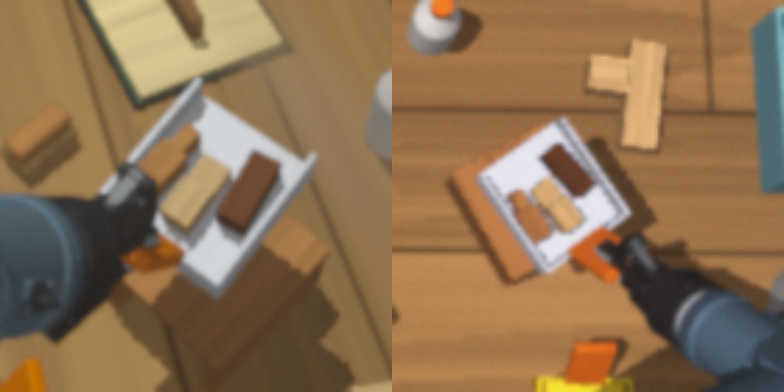

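```bash
python3 - <<'E'
from plan import *
W=[(.478,-.27,.22,33,-6),(.488,-.2,.245,29,-6),(.495,-.12,.25,24,-6)]
show(*[tp(*w) for w in W])
E
```

```text
t 17.2 tcp [ 0.3986 -0.3613  0.2452] xhead 125.34 z [ 0.479  0.337 -0.811] op 0.0128 F [ 0.1 -0.2 -4.5] q [ 0.65   0.428  0.473  1.92  -0.912  1.155  2.24 ]
[0.154, 0.195, 0.011, -0.001, -0.008, 0.01]
[0.44, 0.467, 0.052, -0.001, -0.021, 0.028]
[0.783, 0.697, 0.187, -0.001, -0.037, 0.05]
```

>>> move_arm([
  [0.04,0.05,0.003,0,-0.002,0.003,1],
  [0.1,0.13,0.008,0,-0.005,0.007,1],
  [0.18,0.22,0.014,0,-0.009,0.012,1],
  [0.27,0.31,0.027,0,-0.013,0.018,1],
  [0.37,0.4,0.04,0,-0.018,0.024,1],
  [0.47,0.49,0.065,0,-0.022,0.03,1],
  [0.58,0.56,0.105,0,-0.027,0.037,1],
  [0.68,0.63,0.147,0,-0.032,0.044,1],
  [0.783,0.697,0.187,0,-0.037,0.05,1],
])

```text
t: 18.32
tool_pos: [0.4175, -0.1533, 0.2963]
tool_rot: [1.469, 2.271, 0.734]
contact_force: [0.5, 1.1, -2.7]
opening: 0.0128
```

```bash
python3 - <<'E'
from plan import *
W=[(.495,-.04,.25,18,-6),(.49,.03,.25,13,-6),(.48,.09,.25,9,-6)]
show(*[tp(*w) for w in W])
E
```

```text
t 18.325 tcp [ 0.4175 -0.1533  0.2963] xhead 114.15 z [ 0.536  0.238 -0.81 ] op 0.0128 F [ 0.5  1.1 -2.7] q [ 0.293 -0.047  0.342  2.305 -0.839  0.731  1.659]
[0.398, 0.133, 0.095, -0.0, -0.02, 0.027]
[0.764, 0.235, 0.168, -0.0, -0.036, 0.049]
[1.087, 0.303, 0.216, -0.0, -0.049, 0.067]
```

```bash
python3 - <<'E'
from plan import *
W=[(.525,-.05,.25,19,-6),(.53,.0,.25,15,-6),(.525,.04,.25,12,-6)]
show(*[tp(*w) for w in W])
E
```

```text
t 18.325 tcp [ 0.4175 -0.1533  0.2963] xhead 114.15 z [ 0.536  0.238 -0.81 ] op 0.0128 F [ 0.5  1.1 -2.7] q [ 0.293 -0.047  0.342  2.305 -0.839  0.731  1.659]
[0.284, 0.227, 0.163, -0.0, -0.017, 0.023]
[0.531, 0.331, 0.238, -0.0, -0.03, 0.04]
[0.746, 0.382, 0.274, -0.0, -0.039, 0.054]
```

>>> move_arm([
  [0.08,0.08,0.055,0,-0.005,0.006,1],
  [0.18,0.155,0.11,0,-0.011,0.014,1],
  [0.284,0.227,0.163,0,-0.017,0.023,1],
  [0.37,0.265,0.19,0,-0.021,0.029,1],
  [0.45,0.3,0.215,0,-0.026,0.035,1],
  [0.531,0.331,0.238,0,-0.03,0.04,1],
  [0.61,0.35,0.252,0,-0.033,0.045,1],
  [0.69,0.37,0.265,0,-0.036,0.05,1],
  [0.746,0.382,0.274,0,-0.039,0.054,1],
])

```text
t: 19.45
tool_pos: [0.4429, 0.013, 0.3014]
tool_rot: [1.658, 2.082, 0.681]
contact_force: [0.4, -0.4, -2.2]
opening: 0.0127
```

```bash
python3 - <<'E'
from plan import *
W=[(.515,.09,.25,9,-6),(.505,.14,.25,6,-6),(.495,.19,.25,3,-6)]
show(*[tp(*w) for w in W])
E
```

```text
t 19.45 tcp [0.4429 0.013  0.3014] xhead 102.87 z [ 0.578  0.13  -0.805] op 0.0127 F [ 0.4 -0.4 -2.2] q [ 1.053 -0.263 -0.906  2.396 -0.993  0.474  1.133]
[0.318, -0.003, 0.028, 0.002, -0.012, 0.017]
[0.595, 0.005, 0.033, 0.002, -0.022, 0.03]
[0.872, 0.013, 0.038, 0.002, -0.032, 0.044]
```

```bash
python3 - <<'E'
from plan import *
W=[(.55,.055,.25,11,-4),(.575,.08,.24,9,-3),(.57,.13,.24,6,-3),(.555,.18,.235,4,-3)]
show(*[tp(*w) for w in W])
E
```

```text
t 19.45 tcp [0.4429 0.013  0.3014] xhead 102.87 z [ 0.578  0.13  -0.805] op 0.0127 F [ 0.4 -0.4 -2.2] q [ 1.053 -0.263 -0.906  2.396 -0.993  0.474  1.133]
[0.094, 0.118, 0.1, 0.013, -0.006, 0.008]
[0.202, 0.217, 0.226, 0.019, -0.012, 0.017]
[0.473, 0.244, 0.244, 0.019, -0.021, 0.031]
[0.747, 0.217, 0.255, 0.019, -0.028, 0.04]
```

Small steps first, watching the joints.

>>> move_arm([
  [0.04,0.05,0.045,0.006,-0.003,0.004,1],
  [0.094,0.118,0.1,0.013,-0.006,0.008,1],
  [0.15,0.17,0.165,0.016,-0.009,0.013,1],
  [0.202,0.217,0.226,0.019,-0.012,0.017,1],
  [0.202,0.217,0.226,0.019,-0.012,0.017,1],
])

```text
t: 20.08
tool_pos: [0.4925, 0.0638, 0.2892]
tool_rot: [1.756, 2.056, 0.599]
contact_force: [-0.8, 0.3, -3.6]
opening: 0.0124
```

```bash
python3 - <<'E'
from plan import *
W=[(.57,.13,.24,6,-3),(.555,.18,.235,4,-3),(.54,.22,.23,2,-2)]
show(*[tp(*w) for w in W])
from h import *
s,t=grab("11");a=cv2.resize(s["color"],(398,298));b=cv2.resize(t["color"],(398,298));cv2.imwrite("pics/c11.png",np.hstack([a,b]))
E
```

```text
t 20.075 tcp [0.4925 0.0638 0.2892] xhead 98.91 z [ 0.535  0.079 -0.841] op 0.0124 F [-0.8  0.3 -3.6] q [ 1.094 -0.05  -1.267  2.271 -0.085  0.315  0.043]
[0.282, 0.025, 0.005, -0.001, -0.008, 0.013]
[0.555, -0.017, 0.006, -0.001, -0.014, 0.023]
[0.778, -0.057, 0.0, 0.004, -0.02, 0.032]
```

View pics/c11.png

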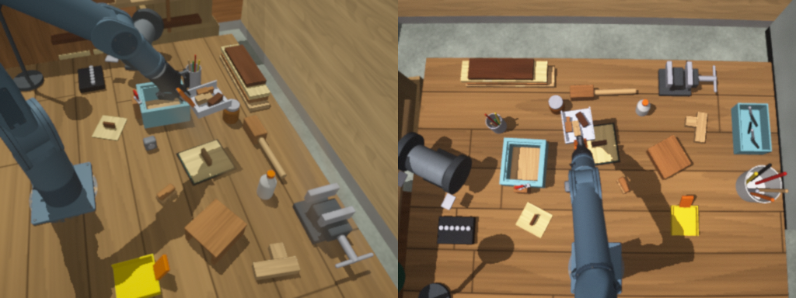

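```bash
python3 - <<'E'
from h import *
t=load("top11");crop(t,170,60,320,200,4,"t11.png")
E
```

```text
(no output)
```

View pics/t11.png

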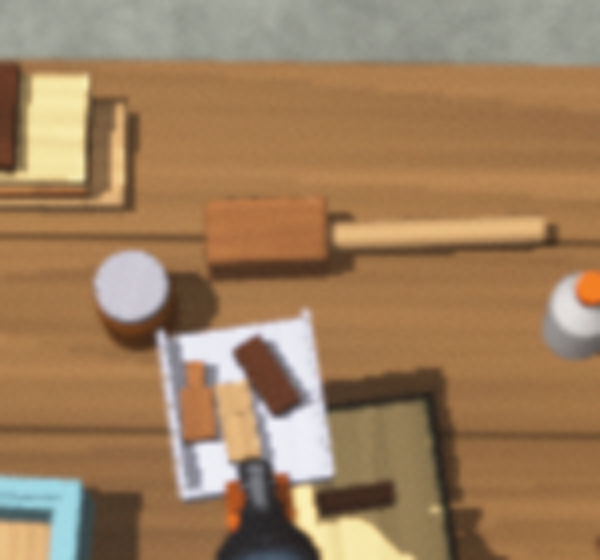

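>>> move_arm([
  [0.07,0.006,0.002,0,-0.002,0.003,1],
  [0.14,0.012,0.003,0,-0.004,0.006,1],
  [0.21,0.02,0.005,0,-0.006,0.01,1],
  [0.282,0.025,0.005,0,-0.008,0.013,1],
])

```text
t: 20.68
tool_pos: [0.4883, 0.1202, 0.2914]
tool_rot: [1.798, 2.008, 0.585]
contact_force: [-0.4, 0.5, -3.8]
opening: 0.0127
```

```bash
python3 - <<'E'
from plan import *
W=[(.555,.18,.235,4,-3),(.54,.22,.23,2,-2),(.525,.26,.23,0,-2)]
show(*[tp(*w) for w in W])
E
```

```text
t 20.675 tcp [0.4883 0.1202 0.2914] xhead 96.22 z [ 0.539  0.054 -0.841] op 0.0127 F [-0.4  0.5 -3.8] q [ 0.866 -0.009 -1.267  2.251  0.434  0.374 -0.657]
[0.272, -0.054, -0.003, -0.001, -0.006, 0.01]
[0.493, -0.103, -0.015, 0.005, -0.011, 0.02]
[0.714, -0.146, -0.044, 0.005, -0.017, 0.029]
```

```bash
python3 - <<'E'
from plan import *
W=[(.555,.18,.24,4,-6),(.545,.22,.24,2,-6),(.535,.26,.24,0,-6)]
show(*[tp(*w) for w in W])
E
```

```text
t 20.675 tcp [0.4883 0.1202 0.2914] xhead 96.22 z [ 0.539  0.054 -0.841] op 0.0127 F [-0.4  0.5 -3.8] q [ 0.866 -0.009 -1.267  2.251  0.434  0.374 -0.657]
[0.272, -0.063, -0.012, -0.018, -0.006, 0.01]
[0.491, -0.085, -0.028, -0.018, -0.012, 0.019]
[0.71, -0.107, -0.044, -0.018, -0.018, 0.028]
```

>>> move_arm([
  [0.06,-0.015,-0.003,-0.005,-0.001,0.002,1],
  [0.13,-0.03,-0.006,-0.01,-0.003,0.005,1],
  [0.2,-0.046,-0.009,-0.014,-0.005,0.008,1],
  [0.272,-0.063,-0.012,-0.018,-0.006,0.01,1],
  [0.34,-0.07,-0.017,-0.018,-0.008,0.013,1],
  [0.42,-0.078,-0.022,-0.018,-0.01,0.016,1],
  [0.491,-0.085,-0.028,-0.018,-0.012,0.019,1],
])

```text
t: 21.55
tool_pos: [0.4603, 0.2153, 0.2864]
tool_rot: [1.827, 1.9, 0.614]
contact_force: [-0.0, -0.2, -3.8]
opening: 0.0127
```

```bash
python3 - <<'E'
from plan import *
W=[(.535,.26,.24,0,-6),(.515,.3,.24,-1,-4),(.5,.32,.24,-2,0)]
show(*[tp(*w) for w in W])
from h import *
s,t=grab("12");a=cv2.resize(s["color"],(398,298));b=cv2.resize(t["color"],(398,298));cv2.imwrite("pics/c12.png",np.hstack([a,b]))
E
```

```text
t 21.55 tcp [0.4603 0.2153 0.2864] xhead 92.17 z [ 0.588  0.019 -0.809] op 0.0127 F [-0.  -0.2 -3.8] q [ 0.441  0.116 -1.267  2.248  1.03   0.63  -1.552]
[0.22, -0.033, -0.025, 0.0, -0.006, 0.009]
[0.43, -0.092, -0.087, 0.011, -0.009, 0.014]
[0.539, -0.118, -0.141, 0.033, -0.012, 0.019]
```

View pics/c12.png

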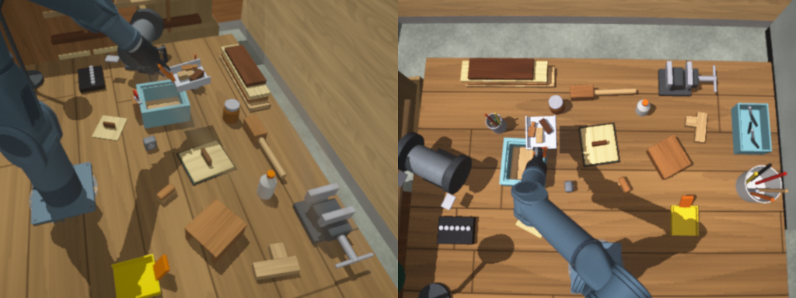

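>>> move_arm([
  [0.07,-0.011,-0.008,0,-0.002,0.003,1],
  [0.15,-0.022,-0.016,0,-0.004,0.006,1],
  [0.22,-0.033,-0.025,0,-0.006,0.009,1],
  [0.29,-0.05,-0.045,0.004,-0.007,0.011,1],
  [0.36,-0.07,-0.065,0.008,-0.008,0.013,1],
  [0.43,-0.092,-0.087,0.011,-0.009,0.014,1],
  [0.43,-0.092,-0.087,0.011,-0.009,0.014,1],
])

```text
t: 22.52
tool_pos: [0.4329, 0.3009, 0.2902]
tool_rot: [1.892, 1.87, 0.574]
contact_force: [-0.8, 0.5, -4.4]
opening: 0.0127
```

```bash
python3 - <<'E'
from plan import *
W=[(.5,.3205,.24,-2.2,0),(.475,.3205,.24,-2.2,5)]
show(*[tp(*w) for w in W],lip(.52,.318,.2,-2.2,10),lip(.48,.319,.18,-2.2,15))
from h import *
s,t=grab("13");a=cv2.resize(s["color"][40:190,100:250],None,fx=2.6,fy=2.6);b=cv2.resize(t["color"][120:270,100:250],None,fx=2.6,fy=2.6);cv2.imwrite("pics/c13.png",np.hstack([a,b]))
E
```

```text
t 22.525 tcp [0.4329 0.3009 0.2902] xhead 89.33 z [ 0.561 -0.007 -0.828] op 0.0127 F [-0.8  0.5 -4.4] q [ 0.114  0.285 -1.251  2.127  1.074  0.942 -1.781]
[0.107, -0.039, -0.055, 0.023, -0.005, 0.006]
[0.105, -0.102, -0.138, 0.051, -0.005, 0.006]
[0.103, -0.238, -0.065, 0.078, -0.004, 0.006]
[0.104, -0.399, -0.121, 0.106, -0.004, 0.007]
```

View pics/c13.png

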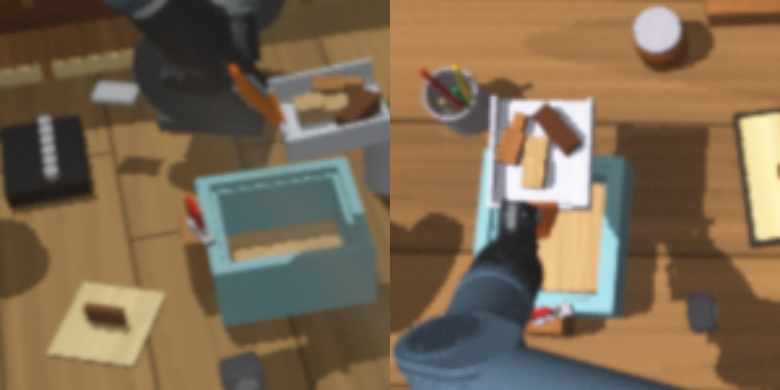

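```bash
python3 - <<'E'
from plan import *
show(tp(.48,.3205,.225,-2.2,-4),tp(.45,.3205,.215,-2.2,-3),tp(.44,.3205,.215,-2.2,-3))
E
```

```text
t 22.625 tcp [0.4338 0.2995 0.2902] xhead 89.18 z [ 0.562 -0.009 -0.827] op 0.0129 F [ 0.6  0.1 -3.5] q [ 0.116  0.285 -1.25   2.128  1.076  0.943 -1.783]
[0.113, -0.198, -0.039, 0.001, -0.004, 0.005]
[0.111, -0.343, -0.085, 0.007, -0.004, 0.005]
[0.11, -0.384, -0.113, 0.007, -0.004, 0.005]
```

>>> move_arm([
  [0.05,-0.06,-0.01,0,-0.001,0.002,1],
  [0.11,-0.13,-0.025,0,-0.003,0.004,1],
  [0.112,-0.198,-0.039,0.001,-0.004,0.005,1],
  [0.112,-0.27,-0.06,0.004,-0.004,0.005,1],
  [0.112,-0.343,-0.085,0.007,-0.004,0.005,1],
  [0.111,-0.384,-0.113,0.007,-0.004,0.005,1],
  [0.111,-0.384,-0.113,0.007,-0.004,0.005,1],
])

```text
t: 23.5
tool_pos: [0.3578, 0.3244, 0.2666]
tool_rot: [1.92, 1.859, 0.552]
contact_force: [0.0, 0.1, -4.6]
opening: 0.0128
```

```bash
python3 - <<'E'
from plan import *
print([np.round(lip(*a)[0],3) for a in((.47,.32,.16,-2.2,20),(.42,.32,.125,-2.2,45),(.42,.32,.125,-2.2,60))])
show(lip(.495,.32,.2,-2.2,8),lip(.47,.32,.17,-2.2,20),lip(.445,.32,.14,-2.2,32))
E
```

```text
[array([0.351, 0.323, 0.256]), array([0.353, 0.321, 0.262]), array([0.391, 0.32 , 0.275])]
t 23.5 tcp [0.3578 0.3244 0.2666] xhead 88.14 z [ 0.546 -0.018 -0.838] op 0.0128 F [ 0.   0.1 -4.6] q [-0.089  0.284 -1.236  2.183  1.045  1.016 -1.982]
[-0.001, 0.013, -0.009, 0.062, -0.001, 0.001]
[-0.006, -0.027, -0.016, 0.128, -0.001, 0.001]
[-0.011, -0.057, 0.009, 0.195, -0.0, 0.001]
```

>>> move_arm([
  [0,0.007,-0.005,0.03,0,0,1],
  [-0.001,0.013,-0.009,0.062,-0.001,0.001,1],
  [-0.004,-0.01,-0.014,0.095,-0.001,0.001,1],
  [-0.006,-0.027,-0.016,0.128,-0.001,0.001,1],
  [-0.008,-0.042,-0.004,0.16,0,0.001,1],
  [-0.011,-0.057,0.009,0.195,0,0.001,1],
  [-0.011,-0.057,0.009,0.195,0,0.001,1],
  [-0.011,-0.057,0.009,0.195,0,0.001,1],
])

```text
t: 24.5
tool_pos: [0.3494, 0.3224, 0.2586]
tool_rot: [-2.243, -2.164, 0.037]
contact_force: [-0.9, 0.2, -2.5]
opening: 0.0128
```

```bash
python3 - <<'E'
from plan import *
show(lip(.43,.32,.128,-2.2,45),lip(.42,.32,.128,-2.2,58))
from h import *
s,t=grab("14");a=cv2.resize(s["color"][40:190,100:250],None,fx=2.6,fy=2.6);b=cv2.resize(t["color"][120:270,100:250],None,fx=2.6,fy=2.6);cv2.imwrite("pics/c14.png",np.hstack([a,b]))
E
```

```text
t 24.5 tcp [0.3494 0.3224 0.2586] xhead 87.95 z [-0.034  0.001 -0.999] op 0.0128 F [-0.9  0.2 -2.5] q [ 0.132  0.487 -1.222  1.891  0.472  1.136 -1.304]
[-0.002, 0.068, -0.036, 0.073, -0.0, -0.0]
[-0.005, 0.179, -0.098, 0.145, 0.0, -0.0]
```

View pics/c14.png

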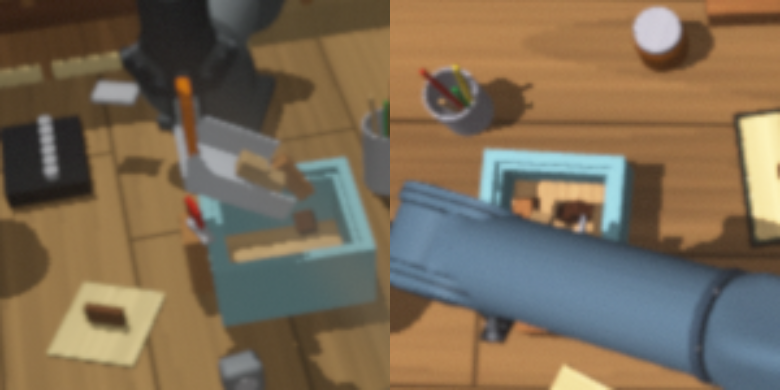

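>>> move_arm([
  [-0.001,0.034,-0.018,0.036,0,0,1],
  [-0.002,0.068,-0.036,0.073,0,0,1],
  [-0.003,0.12,-0.07,0.11,0,0,1],
  [-0.005,0.179,-0.098,0.145,0,0,1],
  [-0.005,0.179,-0.098,0.145,0,0,1],
  [-0.005,0.179,-0.098,0.145,0,0,1],
  [-0.005,0.179,-0.098,0.145,0,0,1],
])

```text
t: 25.48
tool_pos: [0.3849, 0.3204, 0.2775]
tool_rot: [-1.978, -1.911, 0.477]
contact_force: [-0.3, -0.1, -2.1]
opening: 0.0126
```

```bash
python3 - <<'E'
from plan import *
show(lip(.42,.32,.128,-2.2,66),lip(.42,.32,.2,-2.2,60))
from h import *
s,t=grab("15");a=cv2.resize(s["color"][40:190,100:250],None,fx=2.6,fy=2.6);b=cv2.resize(t["color"][120:270,100:250],None,fx=2.6,fy=2.6);cv2.imwrite("pics/c15.png",np.hstack([a,b]))
E
```

```text
t 25.475 tcp [0.3849 0.3204 0.2775] xhead 88.04 z [-0.47   0.016 -0.883] op 0.0126 F [-0.3 -0.1 -2.1] q [ 0.123  0.791 -1.173  1.55   0.296  1.513 -1.107]
[-0.001, 0.09, -0.064, 0.044, 0.0, 0.0]
[-0.001, -0.143, -0.335, 0.011, 0.0, 0.0]
```

View pics/c15.png

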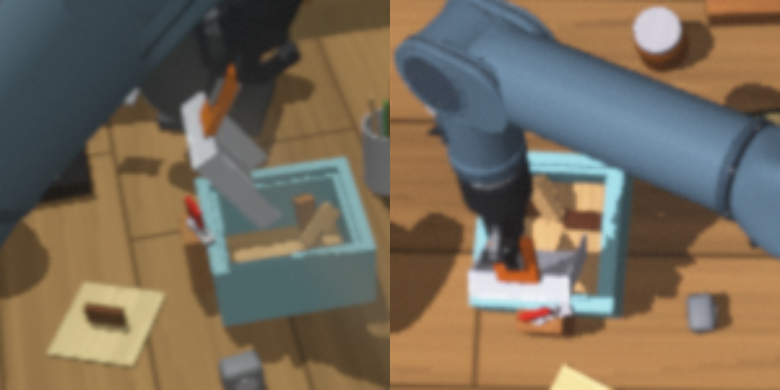

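>>> move_arm([
  [0,-0.03,-0.07,0,0,0,1],
  [0,-0.08,-0.18,0,0,0,1],
  [0,-0.14,-0.32,0,0,0,1],
  [0,-0.2,-0.43,0,0,0,1],
  [0,-0.2,-0.43,0,0,0,1],
])

```text
t: 26.2
tool_pos: [0.3914, 0.3209, 0.3738]
tool_rot: [-1.979, -1.909, 0.472]
contact_force: [0.3, -0.5, -3.9]
opening: 0.0129
```

```bash
python3 - <<'E'
from plan import *
show()
from h import *
s,t=grab("16");a=cv2.resize(s["color"][20:170,100:250],None,fx=2.6,fy=2.6);b=cv2.resize(t["color"][120:270,100:250],None,fx=2.6,fy=2.6);cv2.imwrite("pics/c16.png",np.hstack([a,b]))
E
```

```text
t 26.2 tcp [0.3914 0.3209 0.3738] xhead 87.92 z [-0.469  0.02  -0.883] op 0.0129 F [ 0.3 -0.5 -3.9] q [ 0.122  0.7   -1.197  1.418  0.213  1.677 -1.096]
```

View pics/c16.png

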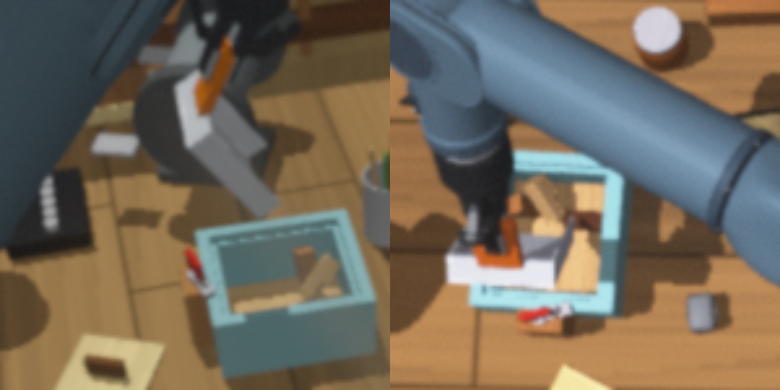

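```bash
python3 - <<'E'
from plan import *
from meas import *
for n in ("top12","side12","top13","side13","top16","side16"):
    t=load(n);M=zmap(t);H=hsv(t);x,y,z=M[...,0],M[...,1],M[...,2]
    reg=(x>.36)&(x<.65)&(y<-.16)&(y>-.45)
    m=reg&(z>.076)&(z<.084); P=M[m]; c=blobs(m,200)[0]; print(n,len(P),rect(P),rect(plane(t,c.reshape(-1,2),.08)))
g=json.load(open("grasp.json"))
def tcpt(p,yaw,tilt):
    Rt=R.from_euler('ZY',[yaw,tilt],degrees=True).as_matrix(); return np.array(p),Rt@np.array(g["R"])
show(tcpt([.43,.25,.37],0,45),tcpt([.47,.19,.36],4,30))
E
```

```text
top12 1184 (array([ 482.7, -314. ]), array([149.6, 137.1]), 30.26) (array([ 483. , -313.8]), array([149.2, 136.1]), 29.79)
side12 3036 (array([ 483.9, -315.5]), array([151.2, 136.6]), 29.41) (array([ 483.3, -316.5]), array([151. , 136.6]), 29.54)
top13 1217 (array([ 482.7, -313.7]), array([149.7, 137.4]), 29.78) (array([ 482.4, -313.5]), array([149.3, 137.1]), 29.78)
side13 3037 (array([ 483.8, -315.5]), array([151.9, 137.5]), 29.51) (array([ 483.3, -316.7]), array([151.5, 136.8]), 29.66)
top16 1183 (array([ 483.2, -314.3]), array([150., 136.]), 29.25) (array([ 482.7, -313.6]), array([149.7, 136. ]), 29.59)
side16 3036 (array([ 483.8, -315.5]), array([150.4, 137.9]), 29.7) (array([ 483.5, -316.6]), array([151.2, 136.9]), 29.66)
t 26.3 tcp [0.3913 0.3196 0.3712] xhead 87.91 z [-0.471  0.017 -0.882] op 0.0127 F [ 0.4 -0.1 -3.2] q [ 0.122  0.702 -1.194  1.422  0.214  1.676 -1.096]
[-0.341, 0.185, -0.092, -0.073, -0.005, -0.012]
[-0.633, 0.394, -0.147, -0.156, -0.009, -0.034]
```

>>> move_arm([
  [-0.1,0.05,-0.03,-0.02,-0.001,-0.003,1],
  [-0.22,0.12,-0.06,-0.045,-0.003,-0.007,1],
  [-0.341,0.185,-0.092,-0.073,-0.005,-0.012,1],
  [-0.44,0.255,-0.11,-0.1,-0.006,-0.019,1],
  [-0.54,0.33,-0.13,-0.13,-0.007,-0.026,1],
  [-0.633,0.394,-0.147,-0.156,-0.009,-0.034,1],
])

```text
t: 27.05
tool_pos: [0.4696, 0.189, 0.3589]
tool_rot: [2.137, 2.301, -0.003]
contact_force: [-0.6, -1.2, -2.1]
opening: 0.0127
```

```bash
cat >> plan.py <<'E'
def tcpt(p,yaw,tilt):
    g=json.load(open("grasp.json"))
    Rt=R.from_euler('ZY',[yaw,tilt],degrees=True).as_matrix(); return np.array(p),Rt@np.array(g["R"])
E
python3 - <<'E'
from plan import *
show(tcpt([.5,.1,.35],10,30),tcpt([.515,.02,.34],15,30))
from h import *
s,t=grab("17");a=cv2.resize(s["color"],(398,298));b=cv2.resize(t["color"],(398,298));cv2.imwrite("pics/c17.png",np.hstack([a,b]))
E
```

```text
t 27.05 tcp [0.4696 0.189  0.3589] xhead 94.22 z [-0.001 -0.002 -1.   ] op 0.0127 F [-0.6 -1.2 -2.1] q [ 0.479  0.399 -1.225  1.701  0.388  1.32  -0.747]
[-0.455, 0.119, 0.045, -0.0, 0.0, -0.033]
[-0.859, 0.164, 0.096, -0.0, 0.0, -0.061]
```

View pics/c17.png

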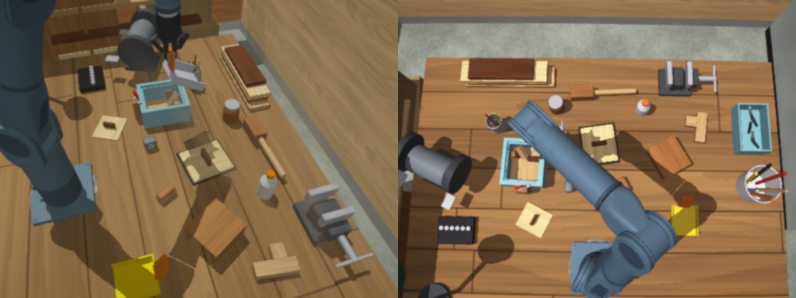

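>>> move_arm([
  [-0.12,0.03,0.01,0,0,-0.008,1],
  [-0.28,0.075,0.028,0,0,-0.02,1],
  [-0.455,0.119,0.045,0,0,-0.033,1],
  [-0.59,0.135,0.062,0,0,-0.042,1],
  [-0.73,0.15,0.08,0,0,-0.051,1],
  [-0.859,0.164,0.096,0,0,-0.061,1],
])

```text
t: 27.9
tool_pos: [0.5146, 0.0209, 0.3402]
tool_rot: [-1.906, -2.493, 0.004]
contact_force: [0.6, 0.6, -2.8]
opening: 0.0128
```

```bash
python3 - <<'E'
from plan import *
show(tcpt([.515,-.08,.33],20,30),tcpt([.49,-.17,.33],25,30))
from h import *
s,t=grab("18");a=cv2.resize(s["color"],(398,298));b=cv2.resize(t["color"],(398,298));cv2.imwrite("pics/c18.png",np.hstack([a,b]))
M=t["depth"]
E
```

```text
t 27.9 tcp [0.5146 0.0209 0.3402] xhead 105.19 z [-0.004  0.    -1.   ] op 0.0128 F [ 0.6  0.6 -2.8] q [ 0.799  0.447 -1.224  1.707  0.433  1.303 -0.249]
[-0.488, -0.13, 0.051, -0.001, -0.001, -0.028]
[-0.889, -0.369, 0.051, -0.001, -0.001, -0.056]
```

View pics/c18.png

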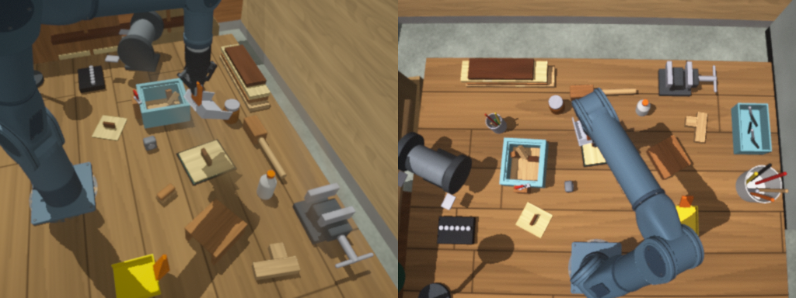

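>>> move_arm([
  [-0.15,-0.04,0.016,0,0,-0.009,1],
  [-0.31,-0.085,0.033,0,0,-0.018,1],
  [-0.488,-0.13,0.051,0,0,-0.028,1],
  [-0.63,-0.21,0.051,0,0,-0.038,1],
  [-0.76,-0.29,0.051,0,0,-0.047,1],
  [-0.889,-0.369,0.051,0,0,-0.056,1],
])

```text
t: 28.75
tool_pos: [0.49, -0.1691, 0.3307]
tool_rot: [-1.68, -2.652, 0.001]
contact_force: [1.5, 0.1, -2.2]
opening: 0.0128
```

```bash
python3 - <<'E'
from plan import *
print(tp(.4832,-.3149,.14,29.6,0)[0])
show(tcpt([.46,-.25,.3],29.6,30),tcpt([.44,-.32,.28],29.6,20))
from meas import *
s,t=grab("19");a=cv2.resize(s["color"],(398,298));b=cv2.resize(t["color"],(398,298));cv2.imwrite("pics/c19.png",np.hstack([a,b]))
M=zmap(t); m=(M[...,1]<-.05)&(M[...,0]<.35)&(M[...,2]>.12); P=M[m]; print(len(P), P[P[:,2].argsort()[:5]], P.min(0),P.max(0))
E
```

```text
[ 0.41472366 -0.35508426  0.19492073]
t 28.75 tcp [ 0.49   -0.1691  0.3307] xhead 115.31 z [-0.002  0.001 -1.   ] op 0.0128 F [ 1.5  0.1 -2.2] q [ 1.166  0.468 -1.226  1.714  0.456  1.291  0.283]
[-0.302, -0.308, 0.154, -0.001, -0.001, -0.025]
[-0.576, -0.548, 0.253, -0.056, 0.001, -0.025]
12710 [[ 0.32108004 -0.63331783  0.12002551]
 [ 0.33470646 -0.73912961  0.12053463]
 [ 0.04518578 -0.05554536  0.12057648]
 [ 0.28862088 -0.72199201  0.12137942]
 [ 0.33732288 -0.62352365  0.12159017]] [-0.01854669 -0.77821371  0.12002551] [ 0.3499813  -0.05003933  0.86990518]
```

View pics/c19.png

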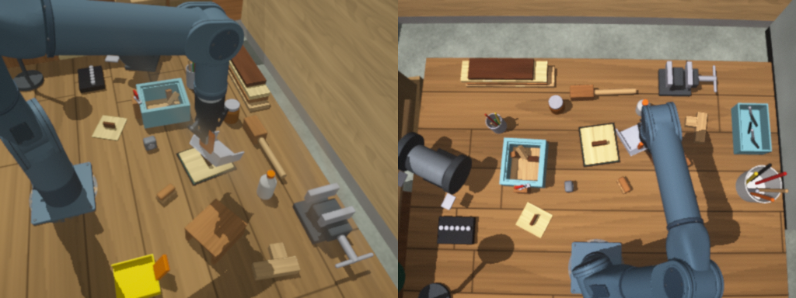

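>>> move_arm([
  [-0.1,-0.1,0.03,0,0,-0.008,1],
  [-0.2,-0.2,0.08,0,0,-0.016,1],
  [-0.302,-0.308,0.13,0,0,-0.025,1],
  [-0.4,-0.39,0.17,-0.02,0,-0.025,1],
  [-0.49,-0.47,0.21,-0.04,0,-0.025,1],
  [-0.576,-0.548,0.253,-0.056,0.001,-0.025,1],
  [-0.576,-0.548,0.253,-0.056,0.001,-0.025,1],
])

```text
t: 29.72
tool_pos: [0.4387, -0.322, 0.2792]
tool_rot: [1.535, 2.63, 0.229]
contact_force: [0.2, 1.0, -2.4]
opening: 0.0127
```

```bash
python3 - <<'E'
from plan import *
show(tp(.4832,-.3149,.19,29.6,10),tp(.4832,-.3149,.16,29.6,0))
E
```

```text
t 29.725 tcp [ 0.4387 -0.322   0.2792] xhead 119.44 z [ 0.151  0.085 -0.985] op 0.0127 F [ 0.2  1.  -2.4] q [ 1.546  0.558 -1.226  1.78   0.439  1.078  0.723]
[-0.085, -0.148, 0.082, -0.056, -0.0, -0.002]
[-0.085, -0.238, 0.284, -0.111, -0.0, -0.002]
```

>>> move_arm([
  [-0.04,-0.075,0.04,-0.028,0,-0.001,1],
  [-0.085,-0.148,0.082,-0.056,0,-0.002,1],
  [-0.085,-0.19,0.18,-0.085,0,-0.002,1],
  [-0.085,-0.238,0.284,-0.111,0,-0.002,1],
  [-0.085,-0.238,0.284,-0.111,0,-0.002,1],
  [-0.085,-0.238,0.284,-0.111,0,-0.002,1],
])

```text
t: 30.48
tool_pos: [0.4186, -0.3527, 0.2182]
tool_rot: [1.395, 2.431, 0.646]
contact_force: [0.3, 0.0, -3.2]
opening: 0.0127
```

```bash
python3 - <<'E'
from plan import *
show(tp(.4832,-.3149,.16,29.6,0))
from meas import *
s,t=grab("20");a=cv2.resize(s["color"][200:340,200:340],None,fx=2.8,fy=2.8);b=cv2.resize(t["color"][130:270,300:440],None,fx=2.8,fy=2.8);cv2.imwrite("pics/c20.png",np.hstack([a,b]))
for n,d in(("top",t),("side",s)):
    M=zmap(d);H=hsv(d);x,y,z=M[...,0],M[...,1],M[...,2]
    reg=(x>.36)&(x<.65)&(y<-.16)&(y>-.45)&(H[...,1]<60)&(z>.13)
    fl=reg&(z<.178);P=M[fl];
    A=np.c_[P[:,:2]-[.483,-.315],np.ones(len(P))]
    k=np.ones(len(P),bool)
    for _ in range(6):
        c=np.linalg.lstsq(A[k],P[k,2],rcond=None)[0]; k=abs(A@c-P[:,2])<.003
    a=np.radians(29.6); print(n,"floor",k.sum(),c,"tilt lipdown deg",-np.degrees(c[0]*np.cos(a)+c[1]*np.sin(a)),"roll",np.degrees(-c[0]*np.sin(a)+c[1]*np.cos(a)))
    w=reg&(z>.186)&(z<.198); P=M[w];print("rim",len(P),rect(P),P[:,2].mean())
E
```

```text
t 30.475 tcp [ 0.4186 -0.3527  0.2182] xhead 120.19 z [ 0.435  0.246 -0.866] op 0.0127 F [ 0.3  0.  -3.2] q [ 1.81   0.74  -1.24   1.901  0.28   0.781  1.087]
[-0.0, -0.028, 0.003, -0.0, -0.0, 0.003]
top floor 727 [-0.00360036  0.01336767  0.16755537] tilt lipdown deg -0.198951484913474 roll 0.7678486072342774
rim 157 (array([ 484.6, -311. ]), array([128.7, 118.9]), 31.56) 0.19313426329556843
side floor 1686 [-0.00806757  0.0063828   0.1672319 ] tilt lipdown deg 0.22127529964160667 roll 0.5462994477513268
rim 271 (array([ 486.2, -311.6]), array([130.2, 118.5]), 29.95) 0.1928632206476414
```

View pics/c20.png

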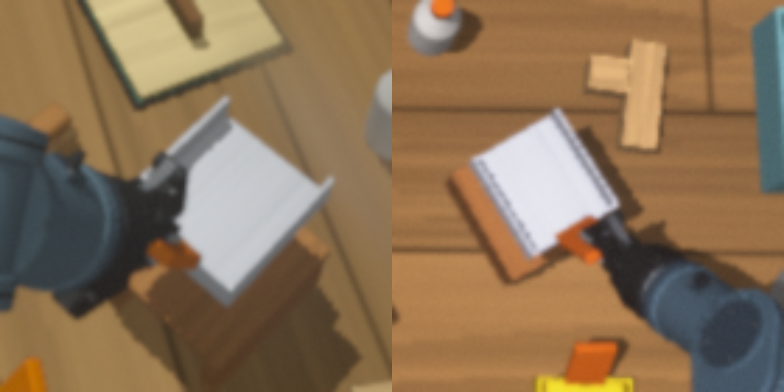

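```bash
python3 - <<'E'
from plan import *
p,Rm,_=cur(); Rz=R.from_euler('z',-.7,degrees=True).as_matrix()
show(*[(p+np.array([-.0022+.0004,-.0036-.0008,dz]),Rz@Rm) for dz in(-.03,-.06,-.072)])
E
```

```text
t 30.575 tcp [ 0.4187 -0.3531  0.2185] xhead 120.21 z [ 0.435  0.245 -0.866] op 0.0132 F [ 0.3 -0.4 -2.6] q [ 1.81   0.739 -1.24   1.901  0.28   0.781  1.088]
[-0.013, -0.091, 0.121, 0.0, -0.002, 0.003]
[-0.012, -0.166, 0.251, 0.0, -0.002, 0.003]
[-0.011, -0.196, 0.303, 0.0, -0.002, 0.003]
```

>>> move_arm([
  [-0.006,-0.045,0.06,0,-0.001,0.002,1],
  [-0.013,-0.091,0.121,0,-0.002,0.003,1],
  [-0.012,-0.13,0.19,0,-0.002,0.003,1],
  [-0.012,-0.166,0.251,0,-0.002,0.003,1],
  [-0.011,-0.185,0.284,0,-0.002,0.003,1],
  [-0.011,-0.196,0.303,0,-0.002,0.003,1],
  [-0.011,-0.196,0.303,0,-0.002,0.003,1],
])

```text
t: 31.45
tool_pos: [0.415, -0.3581, 0.1446]
tool_rot: [1.41, 2.42, 0.643]
contact_force: [-0.1, 0.2, -1.7]
opening: 0.0127
```

```bash
cat > traym.py <<'E'
from plan import *
from meas import *
import sys
tag=sys.argv[1]; h=float(sys.argv[2])
show()
s,t=grab(tag);a=cv2.resize(s["color"][200:340,200:340],None,fx=2.8,fy=2.8);b=cv2.resize(t["color"][130:270,300:440],None,fx=2.8,fy=2.8);cv2.imwrite(f"pics/c{tag}.png",np.hstack([a,b]))
for n,d in(("top",t),("side",s)):
    M=zmap(d);H=hsv(d);x,y,z=M[...,0],M[...,1],M[...,2]
    reg=(x>.36)&(x<.65)&(y<-.16)&(y>-.45)&(H[...,1]<60)
    fl=reg&(abs(z-h-.005)<.012);P=M[fl]
    A=np.c_[P[:,:2]-[.483,-.315],np.ones(len(P))];k=np.ones(len(P),bool)
    for _ in range(6):
        c=np.linalg.lstsq(A[k],P[k,2],rcond=None)[0]; k=abs(A@c-P[:,2])<.003
    a=np.radians(29.6); print(n,"floor",k.sum(),c,"tilt lipdown deg",-np.degrees(c[0]*np.cos(a)+c[1]*np.sin(a)),"roll",np.degrees(-c[0]*np.sin(a)+c[1]*np.cos(a)))
    w=reg&(abs(z-h-.032)<.005); P=M[w];print("rim",len(P),rect(P),P[:,2].mean())
E
python3 traym.py 21 .09
```

```text
t 31.45 tcp [ 0.415  -0.3581  0.1446] xhead 119.41 z [ 0.439  0.24  -0.866] op 0.0127 F [-0.1  0.2 -1.7] q [ 1.748  0.824 -1.125  1.946  0.36   0.65   1.081]
top floor 601 [-0.00413015  0.00573157  0.09414562] tilt lipdown deg 0.043549475937461536 roll 0.4024238149507006
rim 131 (array([ 480.7, -317.8]), array([127.2, 118.1]), 28.99) 0.12089623117576749
side floor 1532 [-0.01075739  0.00858876  0.09357717] tilt lipdown deg 0.29284722698376314 roll 0.7323207526476888
rim 213 (array([ 483.3, -317.5]), array([129.4, 118.5]), 29.51) 0.1205398542975182
```

```bash
python3 - <<'E'
from plan import *
p,Rm,_=cur()
show(*[(p+np.array([.001,.0022,dz]),Rm) for dz in(-.004,-.0085,-.010)])
E
```

```text
t 31.55 tcp [ 0.4152 -0.3583  0.145 ] xhead 119.41 z [ 0.439  0.24  -0.866] op 0.0129 F [-0.4 -0.5 -3.3] q [ 1.749  0.823 -1.125  1.946  0.36   0.65   1.081]
[0.007, -0.002, 0.022, 0.0, 0.0, 0.0]
[0.007, -0.013, 0.042, 0.0, 0.0, 0.0]
[0.008, -0.017, 0.048, 0.0, 0.0, 0.0]
```

>>> move_arm([
  [0.007,-0.002,0.022,0,0,0,1],
  [0.007,-0.008,0.033,0,0,0,1],
  [0.007,-0.013,0.042,0,0,0,1],
  [0.007,-0.013,0.042,0,0,0,1],
  [0.007,-0.013,0.042,0,0,0,1],
])

```text
t: 32.17
tool_pos: [0.4161, -0.356, 0.1362]
tool_rot: [1.41, 2.42, 0.643]
contact_force: [-0.7, 0.3, -1.9]
opening: 0.0128
```

```bash
python3 traym.py 22 .08
```

```text
t 32.175 tcp [ 0.4161 -0.356   0.1362] xhead 119.42 z [ 0.439  0.24  -0.866] op 0.0128 F [-0.7  0.3 -1.9] q [ 1.737  0.832 -1.111  1.953  0.369  0.631  1.077]
top floor 593 [-0.01077484  0.00785137  0.08552455] tilt lipdown deg 0.31458529620991893 roll 0.6960790045679692
rim 125 (array([ 482.9, -315.7]), array([128.4, 118.6]), 29.39) 0.11198244451470589
side floor 1479 [-0.00819024  0.00834802  0.08534682] tilt lipdown deg 0.17176917553976814 roll 0.6476748965637661
rim 237 (array([ 485. , -315.5]), array([131.7, 117.5]), 30.15) 0.11166175410372614
```

>>> move_arm([
  [0,-0.003,0.004,0,0,0,1],
  [0,-0.003,0.005,0,0,0,1],
  [0,-0.003,0.005,0,0,0,1],
], squeeze=30)

```text
t: 32.65
tool_pos: [0.416, -0.356, 0.1356]
tool_rot: [1.41, 2.42, 0.642]
contact_force: [-7.4, 1.9, 9.0]
opening: 0.0127
```

```bash
python3 traym.py 23 .08
```

```text
t 32.65 tcp [ 0.416  -0.356   0.1356] xhead 119.42 z [ 0.439  0.24  -0.866] op 0.0127 F [-7.4  1.9  9. ] q [ 1.736  0.833 -1.11   1.953  0.37   0.63   1.077]
top floor 629 [-0.003378    0.01747793  0.08515576] tilt lipdown deg -0.32635278617588986 roll 0.9663222881530577
rim 129 (array([ 483.3, -314.9]), array([129. , 117.6]), 30.08) 0.11189982088607785
side floor 1508 [-0.00301284  0.00183709  0.08495583] tilt lipdown deg 0.09810347635971972 roll 0.17678670709941507
rim 227 (array([ 484.9, -315.4]), array([129.4, 117.9]), 29.94) 0.11162814320945845
```

In contact (9 N), centred. Open gradually, then back out along the tool axis.

>>> move_arm([
  [0,0,0,0,0,0,0.4],
  [0,0,0,0,0,0,0.1],
  [0,0,0,0,0,0,-0.4],
  [0,0,0,0,0,0,-1],
  [0,0,0,0,0,0,-1],
  [0,0,0,0,0,0,-1],
])

```text
t: 33.5
tool_pos: [0.4159, -0.356, 0.1348]
tool_rot: [1.411, 2.42, 0.643]
contact_force: [0.4, 0.3, -0.8]
opening: 0.0854
```

```bash
python3 traym.py 24 .08
```

```text
t 33.5 tcp [ 0.4159 -0.356   0.1348] xhead 119.41 z [ 0.438  0.24  -0.866] op 0.0854 F [ 0.4  0.3 -0.8] q [ 1.736  0.834 -1.109  1.954  0.371  0.629  1.077]
top floor 567 [-0.00457851  0.01105826  0.08463874] tilt lipdown deg -0.0848634210785659 roll 0.6804798380314373
rim 119 (array([ 482.5, -315.8]), array([127.9, 117.8]), 29.25) 0.11158038792730791
side floor 1425 [ 0.00040665 -0.00117697  0.08465429] tilt lipdown deg 0.013050749287828898 roll -0.0701431092840334
rim 211 (array([ 485. , -315.4]), array([130.3, 117.6]), 30.26) 0.11155371595879178
```

View pics/c24.png

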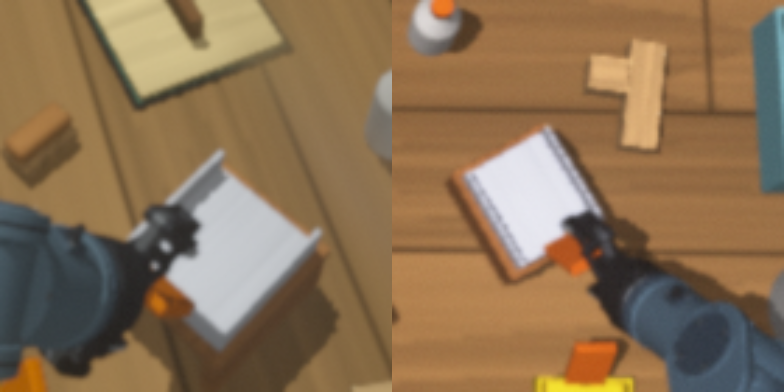

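Tray rests level on the stand, empty, fingers open. Back out along −tool z.

>>> move_arm([
  [0,0,-0.08,0,0,0,-1],
  [0,0,-0.2,0,0,0,-1],
  [0,0,-0.35,0,0,0,-1],
  [0,0,-0.5,0,0,0,-1],
  [0,0,-0.65,0,0,0,-1],
  [0,0,-0.75,0,0,0,-1],
  [0,0,-0.75,0,0,0,-1],
  [0,0,-0.75,0,0,0,-1],
])

```text
t: 34.6
tool_pos: [0.35, -0.3916, 0.2644]
tool_rot: [1.411, 2.421, 0.643]
contact_force: [-0.0, 0.2, 0.4]
opening: 0.0852
```

```bash
python3 traym.py 25 .08; python3 - <<'E'
from meas import *
t=load("top25");s=load("side25")
def rc(cx,cy,w,h,yaw,z):
    a=np.radians(yaw);c=np.array([[1,1],[1,-1],[-1,-1],[-1,1]])*[w/2,h/2]
    Rr=np.array([[np.cos(a),-np.sin(a)],[np.sin(a),np.cos(a)]]);return np.c_[c@Rr.T+[cx,cy],np.full(4,z)]/1000
for n,d in(("top",t),("side",s)):
    M=zmap(d);H=hsv(d);x,y,z=M[...,0],M[...,1],M[...,2]
    m=(z>.007)&(z<.018)&(H[...,0]>15)&(H[...,0]<35)&(H[...,2]>150)&(x>.4)&(x<.7)&(abs(y)<.15)
    c=[c for c in blobs(m,50)]; print(n,[rect(plane(d,k.reshape(-1,2),.011)) for k in c[:2]])
    m=(z>.04)&(z<.055)&(x>.45)&(x<.65)&(abs(y)<.1); c=blobs(m,5); print("hnd",[rect(plane(d,k.reshape(-1,2),.047)) for k in c[:1]])
a=cv2.resize(s["color"],(398,298));b=cv2.resize(t["color"],(398,298));cv2.imwrite("pics/f1.png",np.hstack([a,b]))
a=cv2.resize(s["color"][80:180,165:265],(390,390),interpolation=2);b=cv2.resize(t["color"][160:260,120:220],(390,390),interpolation=2);cv2.imwrite("pics/f2.png",np.hstack([a,b]))
# bystander diff
o=load("top0");D=cv2.absdiff(o["color"],t["color"]).max(2); cv2.imwrite("pics/f3.png",cv2.resize(D,None,fx=1.5,fy=1.5))
E
```

```text
t 34.6 tcp [ 0.35   -0.3916  0.2644] xhead 119.43 z [ 0.438  0.24  -0.866] op 0.0852 F [-0.   0.2  0.4] q [ 1.978  0.645 -1.24   1.86   0.12   0.919  1.3  ]
top floor 633 [ 9.82246950e-05 -4.95236536e-03  8.47238759e-02] tilt lipdown deg 0.13526242754910903 roll -0.24949870361981807
rim 133 (array([ 482.6, -314.5]), array([128.6, 117.9]), 29.83) 0.11135995446747797
side floor 1702 [-0.00077645  0.00346228  0.08464685] tilt lipdown deg -0.059303823388810975 roll 0.19445916693831045
rim 262 (array([ 484.5, -315.4]), array([130.3, 117.5]), 30.56) 0.11136675546121544
top [(array([548.2,  -7.9]), array([170.9, 150.4]), 8.97)]
hnd [(array([546.8,  -7.8]), array([18.6, 67.6]), 9.05)]
side [(array([548.3,  -7. ]), array([169.3, 151.8]), 9.01)]
hnd [(array([547.8, -10.3]), array([19.2, 72.9]), 8.59)]
```

View pics/f1.png

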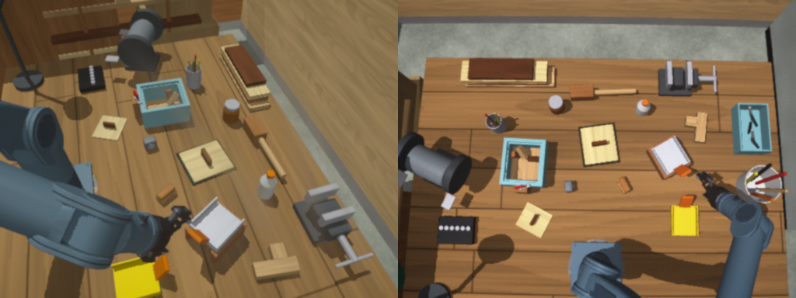

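View pics/f2.png

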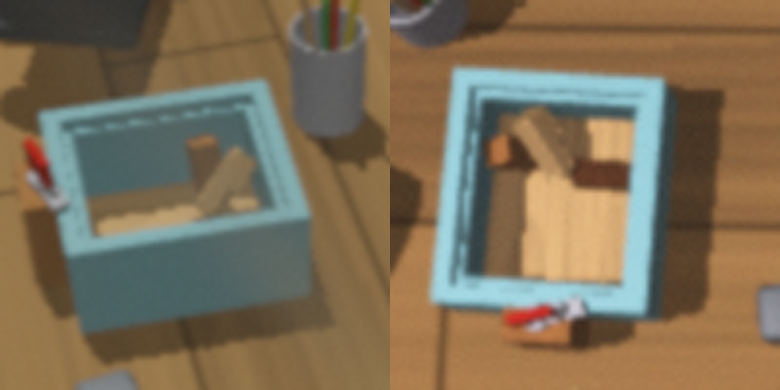

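View pics/f3.png

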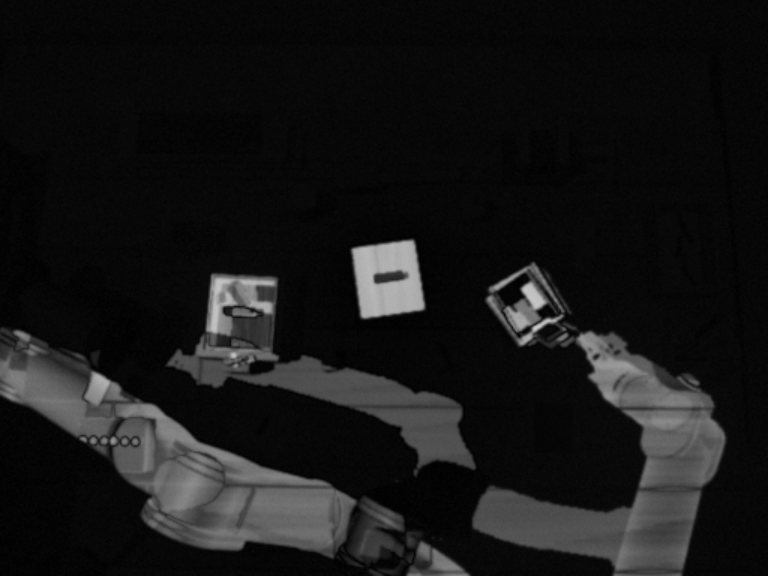

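```bash
python3 - <<'E'
from meas import *
t=load("top25");M=zmap(t);o=zmap(load("top0"))
m=(abs(M[...,2]-o[...,2])>.03)&(M[...,1]<-.35)&(M[...,0]<.45)
P=M[m]
for y0 in np.arange(-.75,-.35,.05):
    q=P[(P[:,1]>y0)&(P[:,1]<y0+.05)]
    if len(q): print(round(y0,2),len(q),np.round(np.percentile(q,[2,50,98],axis=0)[:,[0,2]],3).tolist())
q=o[(o[...,1]<-.5)&(o[...,0]<.5)&(o[...,0]>.2)&(o[...,2]>.05)];print(q.min(0),q.max(0))
E
```

```text
-0.55 228 [[0.146, 0.555], [0.186, 0.58], [0.218, 0.59]]
-0.5 1066 [[0.114, 0.5], [0.204, 0.602], [0.277, 0.633]]
-0.45 3281 [[0.036, 0.27], [0.197, 0.593], [0.332, 0.677]]
-0.4 2178 [[0.016, 0.006], [0.091, 0.65], [0.411, 0.699]]
[ 0.2808784  -0.7802514   0.05000713] [ 0.44182534 -0.61875266  0.22350429]
```

The arm is well clear of the bin: its parts stand 0.27–0.7 m up and reach no further than y ≈ −0.55, while the bin starts at y ≈ −0.62. Handing in.

```bash
python3 - <<'E'
from bench import env
print(env.job_done()); print(env.sense()["t"])
E
```

```text
the job is handed in; nothing more can be done
None
the job is handed in; nothing more can be done
```

The job is done and handed in at about 34.6 s. I turned the tab aside by about −1.3 rad, laid the cover on the mat, and tipped the tray over the box to 58°. I then set the empty tray back on its stand and backed the gripper off.

What the last checks showed:
- **Cover:** it lies flat on the mat, handle up, centred to about 1 mm and aligned to about 0.3°.
- **Tray:** it is empty and right way up on the stand, within about 1–1.5 mm of centre. It is level to about 0.25°, and its yaw is within 1° of the stand's.
- **Offcuts:** all three are visible in the box, and the fingers did not come near them.
- **Bystanders:** in the before-and-after comparison from the top camera, nothing else on the bench had moved. The spots hidden by the arm or its shadow could not be compared.

What went less smoothly:
- **Carry to the box:** the arm came to a joint limit (elbow folded to its stop) and its elbow swung over to the other side. The dark offcut slid towards the pouring lip but stayed in the tray.
- **Camera disagreement:** the two cameras differed by up to 2 mm on the tray's position.

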